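# Demagnetise the reground tool bits in the coil rack

### The arm

A 6-joint arm with a two-finger parallel gripper is mounted at the origin on a cart in front of the work surface, level with it; the furniture and walls round the work are solid. World frame = base frame: x ahead of the robot, y to its left, z up, the work surface at z = 0. Lengths are in mm, angles in rad, forces in N, time in s.
With the tool pointing down it reaches from about 275 to 1000 mm from the base axis. Payload 8.4 kg.
Tool frame: the origin (TCP) lies at the very end of the fingers, on their centre line; the grasp point (between the pads) lies 19 mm behind it (r.tcp_to_grasp is the distance from the TCP to the grasp point, in mm); z points along the fingers, y is the line along which they close (so a half turn about z gives the same grasp; the last joint's range is limited). The gripper opens to 85 mm and grips with 20 to 120 N. Pads are 22 mm wide; open, the fingers measure 114 mm over their backs; the gripper's body (76 mm by 85 mm) begins 54 mm behind the grasp point. The pads swing forward as they close: fully open they stand 13 mm farther back than shut.
Start: joints at [-1.333, 0.353, 1.633, -0, 1.155, -0.002], TCP at [148.441, -607.119, 231.281] pointing down, gripper open.
Joint ranges: [-2.63, 2.63], [-0.92, 2.1], [0.06, 2.66], [-1.3, 4.44], [0, 2.69], [-3.02, 3.02]. Speed limits (rad/s): [2.22, 2.22, 2.79, 3.14, 3.14, 3.14].

### API

Orientations are given as [roll, pitch, yaw] about the fixed x, y, z axes, in that order (R = Rz(yaw) Ry(pitch) Rx(roll)).
In Python, from rig import r gives the robot as it stands. The module is installed in compiled form; this text tells all that it offers.
- The arm moves only by the tool play_rows, never from a script. Its argument "rows" is a list of rows, each an object with "dp": the shift along the tool's x, y, z in units of 40 mm (1.0 is 40 mm), a list of three; "turn": the turn, a rotation vector about the tool's x, y, z in units of 6 degrees (1.0 is 6 degrees), a list of three; "fingers": the closure, from 0 (fully open) to 1 (shut). In form: [{"dp": [tx, ty, tz], "turn": [wx, wy, wz], "fingers": fingers}, ...]. A call has 1 to 5 rows; each row shifts and turns the commanded pose from where the row before left it, along the tool's axes as they then stand; what a row does not reach is not made up. A row lasts 1/12 s, in which the tool goes at most 41.7 mm and 7.16 degrees, less where a joint would pass 70% of its speed; a pose out of reach is approached as far as the arm can. A call is refused whole if a number of a shift passes 1 or a number of a turn 1, either way. A call with a gripper value outside its range is refused whole. The fingers move at their own pace and stop on an object; "force" is the grip in N (left out, the last holds). Time passes only in rows, so rows that do not move let the fingers close. It gives the time, the measured TCP pose, the force, the opening and the grip force at its end, in the units of the state.
- r.sense(): the state, without advancing time (a new reading comes with each control period).
- r.grab_frame(name): name is "scene" or "top" or "wrist"; returns a dict with "pixels" (400x640x3 uint8, red, green, blue), "fx", "fy", "cx", "cy" (pixels), "pose" (4x4, takes a point from camera to world coordinates). Camera axes: x right, y down, z forward; pixel columns grow to the right and rows downward; lengths in mm; the calibration is good to about 2 mm. A picture is of the moment at which its call begins. There is no depth.
- r.sign_off(): hands the job in; it is judged then, once.
The state is a dict: "clock": time; "qpos": joint angles; "qvel": joint speeds; "joint_efforts": joint torques, N m; "eef_pos": TCP position; "tcp_rot": TCP orientation; "contact_force": force on the tool from outside, world axes, zero at the start; "wrist_torque": the same for the moment, N m; "opening": opening from 0.0 (shut) to 1.0 (fully open); "grasp_force": force on a finger pad.
Only numpy, scipy, OpenCV 4.12 (cv2) and the standard library are available. Lean on these libraries where they do the work, as an engineer would, in place of code of your own. Each camera call takes 0.05 s, during which the arm holds its last target. There are 200 camera calls.

### The job

Demagnetise the reground bits that lie on the rubber mat: drop each one end-down into a coil of its own until it rests on the bottom, turn the current dial clockwise to the long set mark, and with all the bits in, press the start button fully down and let it up again. Then turn the dial back to zero while the bits are still in the coils (the fading current is what demagnetises them), and only after that take the bits out and lay them flat on the mat again. Leave the other things on the stand where they are.

Things in the scene. Friction and masses are not known exactly. Their poses are not given: they have to be found in the camera images.
- demagnetiser: Bench demagnetiser, fixed: grey bed plate with a row of three copper-wound square tubes leaning 45 degrees, and behind them a grey console (74 x 118 mm, top 44 mm high). Origin: on the stand below the middle coil. x axis: level, to the side to which the tube mouths lean; y axis: along the row from coil_1 over coil_2 to coil_3. The console's centre is at x -105, y 0 mm: dial at its +y end, button at its -y end.
- coil_1 (a point): Centre of the floor of coil tube 1 (at the -y end of the row), 34 mm above the stand. z: along the tube and out of its mouth, 45 degrees from vertical; y: level, along the row; x: square to the tube, down towards the mouth side. Bore 20 x 20 mm (sides along x and y), 60 mm deep, outside 38 mm square; tubes 42 mm apart.
- coil_2 (a point): Centre of the floor of coil tube 2 (the middle one), 34 mm above the stand. z: along the tube and out of its mouth, 45 degrees from vertical; y: level, along the row; x: square to the tube, down towards the mouth side. Bore 20 x 20 mm (sides along x and y), 60 mm deep, outside 38 mm square; tubes 42 mm apart.
- coil_3 (a point): Centre of the floor of coil tube 3 (at the +y end of the row), 34 mm above the stand. z: along the tube and out of its mouth, 45 degrees from vertical; y: level, along the row; x: square to the tube, down towards the mouth side. Bore 20 x 20 mm (sides along x and y), 60 mm deep, outside 38 mm square; tubes 42 mm apart.
- current_dial (a joint): Current dial on the console: black bar knob on a vertical axis; rad, growing clockwise seen from above, 0 to 2.4; friction 0.05 N m, stays where left. Ticks every 0.3 rad; two are long and thick: zero (value 0, at the stop) and the long set mark (value 1.2). At 1.2 its white pointer points along the demagnetiser's +x.
- dial_grip (a point): On the dial's axis at grip height, 66 mm above the stand. The grip bar is 11 mm wide, 36 mm long, from 14 mm below to 9 mm above this point; the round skirt below it is 35 mm across. The frame turns with the knob: y along the bar to the pointer end, z up.
- start_button (a joint): Start button on the console: black spring push button 28 mm across, value in m, 0 up to 0.006 fully down; about 5 N hold it fully down; it springs back.
- start_button_top (a point): Centre of the start button's top face; it is pressed straight down.
- bench_mat: Black rubber mat 150 x 165 x 4 mm, fixed on the stand; origin at the centre of its underside, x along its 150 mm side, y along its 165 mm side, top 4 mm above the origin.
- tool_bit_a: Square ground steel lathe tool bit, 12 x 110 x 12 mm. Origin: middle of its length, on the long side that is underneath at first (6 mm below its centre line). y axis along its length, z up as it first lies. About 124 g. Either end may go down. May be absent.
- tool_bit_b: Square ground steel lathe tool bit, 13 x 120 x 13 mm. Origin: middle of its length, on the long side that is underneath at first (6.5 mm below its centre line). y axis along its length, z up as it first lies. About 146 g. Either end may go down. May be absent.
- drill: Twist drill, 11 mm across and 122 mm long (it does not roll: it behaves as a square bar of 11 mm). Origin: middle of its length, on the long side that is underneath at first (5.5 mm below its centre line). y axis along its length, z up as it first lies. About 60 g. Either end may go down. May be absent.
- paste_tin: Round green tin with a white lid, 66 mm across, 39 mm high, bystander.
- oilstone: Two-layer oilstone, 45 x 125 x 24 mm, bystander.

How it is judged (in metres and radians):
On the way, in this order (a step that is already met when the one before it is completed fails the run):
1. with every bit down in a coil and the dial at the long set mark, the start button is pressed fully down (((x of tool_bit_a in the frame of coil_1 between -0.016 and 0.016 m and y of tool_bit_a in the frame of coil_1 between -0.016 and 0.016 m and z of tool_bit_a in the frame of coil_1 between 0.043 and 0.063 m and angle between the y axis of tool_bit_a and the z axis of coil_1, either way round below 0.3 rad) or (x of tool_bit_a in the frame of coil_2 between -0.016 and 0.016 m and y of tool_bit_a in the frame of coil_2 between -0.016 and 0.016 m and z of tool_bit_a in the frame of coil_2 between 0.043 and 0.063 m and angle between the y axis of tool_bit_a and the z axis of coil_2, either way round below 0.3 rad) or (x of tool_bit_a in the frame of coil_3 between -0.016 and 0.016 m and y of tool_bit_a in the frame of coil_3 between -0.016 and 0.016 m and z of tool_bit_a in the frame of coil_3 between 0.043 and 0.063 m and angle between the y axis of tool_bit_a and the z axis of coil_3, either way round below 0.3 rad)) and ((x of tool_bit_b in the frame of coil_1 between -0.016 and 0.016 m and y of tool_bit_b in the frame of coil_1 between -0.016 and 0.016 m and z of tool_bit_b in the frame of coil_1 between 0.048 and 0.068 m and angle between the y axis of tool_bit_b and the z axis of coil_1, either way round below 0.3 rad) or (x of tool_bit_b in the frame of coil_2 between -0.016 and 0.016 m and y of tool_bit_b in the frame of coil_2 between -0.016 and 0.016 m and z of tool_bit_b in the frame of coil_2 between 0.048 and 0.068 m and angle between the y axis of tool_bit_b and the z axis of coil_2, either way round below 0.3 rad) or (x of tool_bit_b in the frame of coil_3 between -0.016 and 0.016 m and y of tool_bit_b in the frame of coil_3 between -0.016 and 0.016 m and z of tool_bit_b in the frame of coil_3 between 0.048 and 0.068 m and angle between the y axis of tool_bit_b and the z axis of coil_3, either way round below 0.3 rad)) and ((x of drill in the frame of coil_1 between -0.016 and 0.016 m and y of drill in the frame of coil_1 between -0.016 and 0.016 m and z of drill in the frame of coil_1 between 0.049 and 0.069 m and angle between the y axis of drill and the z axis of coil_1, either way round below 0.3 rad) or (x of drill in the frame of coil_2 between -0.016 and 0.016 m and y of drill in the frame of coil_2 between -0.016 and 0.016 m and z of drill in the frame of coil_2 between 0.049 and 0.069 m and angle between the y axis of drill and the z axis of coil_2, either way round below 0.3 rad) or (x of drill in the frame of coil_3 between -0.016 and 0.016 m and y of drill in the frame of coil_3 between -0.016 and 0.016 m and z of drill in the frame of coil_3 between 0.049 and 0.069 m and angle between the y axis of drill and the z axis of coil_3, either way round below 0.3 rad)) and value of joint current_dial between 1.06 and 1.34 rad and value of joint start_button above 0.0048 m), for 0.1 s.
2. button up again, the dial is turned back to zero with every bit still down in its coil (((x of tool_bit_a in the frame of coil_1 between -0.016 and 0.016 m and y of tool_bit_a in the frame of coil_1 between -0.016 and 0.016 m and z of tool_bit_a in the frame of coil_1 between 0.043 and 0.063 m and angle between the y axis of tool_bit_a and the z axis of coil_1, either way round below 0.3 rad) or (x of tool_bit_a in the frame of coil_2 between -0.016 and 0.016 m and y of tool_bit_a in the frame of coil_2 between -0.016 and 0.016 m and z of tool_bit_a in the frame of coil_2 between 0.043 and 0.063 m and angle between the y axis of tool_bit_a and the z axis of coil_2, either way round below 0.3 rad) or (x of tool_bit_a in the frame of coil_3 between -0.016 and 0.016 m and y of tool_bit_a in the frame of coil_3 between -0.016 and 0.016 m and z of tool_bit_a in the frame of coil_3 between 0.043 and 0.063 m and angle between the y axis of tool_bit_a and the z axis of coil_3, either way round below 0.3 rad)) and ((x of tool_bit_b in the frame of coil_1 between -0.016 and 0.016 m and y of tool_bit_b in the frame of coil_1 between -0.016 and 0.016 m and z of tool_bit_b in the frame of coil_1 between 0.048 and 0.068 m and angle between the y axis of tool_bit_b and the z axis of coil_1, either way round below 0.3 rad) or (x of tool_bit_b in the frame of coil_2 between -0.016 and 0.016 m and y of tool_bit_b in the frame of coil_2 between -0.016 and 0.016 m and z of tool_bit_b in the frame of coil_2 between 0.048 and 0.068 m and angle between the y axis of tool_bit_b and the z axis of coil_2, either way round below 0.3 rad) or (x of tool_bit_b in the frame of coil_3 between -0.016 and 0.016 m and y of tool_bit_b in the frame of coil_3 between -0.016 and 0.016 m and z of tool_bit_b in the frame of coil_3 between 0.048 and 0.068 m and angle between the y axis of tool_bit_b and the z axis of coil_3, either way round below 0.3 rad)) and ((x of drill in the frame of coil_1 between -0.016 and 0.016 m and y of drill in the frame of coil_1 between -0.016 and 0.016 m and z of drill in the frame of coil_1 between 0.049 and 0.069 m and angle between the y axis of drill and the z axis of coil_1, either way round below 0.3 rad) or (x of drill in the frame of coil_2 between -0.016 and 0.016 m and y of drill in the frame of coil_2 between -0.016 and 0.016 m and z of drill in the frame of coil_2 between 0.049 and 0.069 m and angle between the y axis of drill and the z axis of coil_2, either way round below 0.3 rad) or (x of drill in the frame of coil_3 between -0.016 and 0.016 m and y of drill in the frame of coil_3 between -0.016 and 0.016 m and z of drill in the frame of coil_3 between 0.049 and 0.069 m and angle between the y axis of drill and the z axis of coil_3, either way round below 0.3 rad)) and value of joint current_dial below 0.12 rad and value of joint start_button below 0.0015 m), for 0.2 s.
At the end, for the whole second after the job is handed in: Every bit lies flat (within 0.12 rad) and still on the mat, its middle within 75 mm (mat x) and 55 mm (mat y) of the mat's centre; the dial is at zero (under 0.12 rad) and the button is up (x of tool_bit_a in the frame of bench_mat between -0.075 and 0.075 m and y of tool_bit_a in the frame of bench_mat between -0.055 and 0.055 m and z of each of tool_bit_a, tool_bit_b, drill in the frame of bench_mat below 0.022 m and angle between tool_bit_a's own y axis and vertical between 1.45 and 1.69 rad and linear speed of each of tool_bit_a, tool_bit_b, drill below 0.02 m/s and x of tool_bit_b in the frame of bench_mat between -0.075 and 0.075 m and y of tool_bit_b in the frame of bench_mat between -0.055 and 0.055 m and angle between tool_bit_b's own y axis and vertical between 1.45 and 1.69 rad and x of drill in the frame of bench_mat between -0.075 and 0.075 m and y of drill in the frame of bench_mat between -0.055 and 0.055 m and angle between drill's own y axis and vertical between 1.45 and 1.69 rad and value of joint current_dial below 0.12 rad and value of joint start_button below 0.0015 m); the robot touches nothing.
It fails at once if a bystander (paste tin or oilstone) is moved by more than 30 mm (distance of any of paste_tin, oilstone from where it was at the start of the episode above 0.03 m).
Of tool_bit_a, tool_bit_b, drill only 2 to 3 are there at a start; the rules pass over those that are not, and their reading is None.
At some moment in a run one of tool_bit_a, tool_bit_b, drill may be knocked a few centimetres aside while the robot is not near it.
Once in a run the grip may slacken for a moment while it holds something.
It also fails if it takes over 210 s, if anything falls off the work surface, if the arm or the gripper's body presses on something with over 40 N, if the wrist force passes 120 N, or if a joint passes its speed limit or range.

## Working session

There is one attempt and no reset: what is moved stays moved. The work goes in short steps, Python scripts to look and compute and a tool call to move; the robot and the scene stay as the last step left them, time stands still between calls to the robot, and variables do not carry over. Pictures are saved under pics/ and viewed, at most 14 in all, crops included, and the job is handed in when it is done.

Besides the shell and the picture viewer there is one more tool, called after "Call:" as name(argument=value, ...), one argument or row to a line, values as JSON. play_rows: Moves the arm, as the interface text tells. Its arguments: {"type":"object","properties":{"rows":{"type":"array"},"force":{"type":"number"}},"required":["rows"]}

```bash
mkdir -p pics; cat > h.py <<'E'
import numpy as np, cv2
from rig import r
def grab(n,save=None):
    f=r.grab_frame(n); f={k:np.array(v) if k in('pixels','pose') else v for k,v in f.items()}
    if save: cv2.imwrite('pics/'+save,f['pixels'][:,:,::-1])
    return f
def ray(f,u,v,z):
    P=f['pose']; d=P[:3,:3]@np.array([(u-f['cx'])/f['fx'],(v-f['cy'])/f['fy'],1]); o=P[:3,3]
    return o+d*(z-o[2])/d[2]
def proj(f,p):
    P=f['pose']; c=P[:3,:3].T@(np.array(p,float)-P[:3,3]); return np.array([f['fx']*c[0]/c[2]+f['cx'],f['fy']*c[1]/c[2]+f['cy']])
E
python3 - <<'E'
from h import *
for n in('top','scene'):
    f=grab(n,n+'0.png'); print(n,f['fx'],f['fy'],f['cx'],f['cy']); print(f['pose'].round(3))
print(r.sense())
print(r.tcp_to_grasp)
E
```

```text
top 442.80589326638915 442.80589326638915 318.98939191152834 197.88768830961075
[[ 7.00000e-02 -9.74000e-01  2.14000e-01  3.75376e+02]
 [-9.98000e-01 -6.80000e-02  2.00000e-02 -7.05860e+01]
 [-5.00000e-03 -2.14000e-01 -9.77000e-01  8.98455e+02]
 [ 0.00000e+00  0.00000e+00  0.00000e+00  1.00000e+00]]
scene 493.66761999759206 493.66761999759206 322.85209709513293 198.94465409568312
[[ 6.19000e-01 -4.30000e-01  6.58000e-01 -7.38900e+01]
 [-7.85000e-01 -3.16000e-01  5.32000e-01 -5.55657e+02]
 [-2.10000e-02 -8.46000e-01 -5.33000e-01  5.61837e+02]
 [ 0.00000e+00  0.00000e+00  0.00000e+00  1.00000e+00]]
{'clock': 0.1, 'qpos': array([-1.33339727e+00,  3.53577550e-01,  1.63403039e+00, -9.33591892e-06,
        1.15522796e+00, -2.38992157e-03]), 'qvel': array([ 0.00211166, -0.00167573, -0.00076955, -0.00044009,  0.00058171,
       -0.00062454]), 'joint_efforts': array([-3.46677289e-04, -6.06358194e+01, -3.42820787e+01, -7.42552447e-05,
        3.97061187e-03, -5.01472229e-06]), 'eef_pos': array([ 148.34066827, -606.70909594,  230.65016972]), 'tcp_rot': array([-3.14034939e+00,  5.56533381e-06,  2.39792761e-01]), 'contact_force': array([ 0.58019952,  0.51917612, -0.07441645]), 'wrist_torque': array([ 0.00263223,  0.03402903, -0.04731279]), 'grasp_force': 0.0, 'opening': 0.9986531821383755}
18.700000000000003
```

View pics/top0.png

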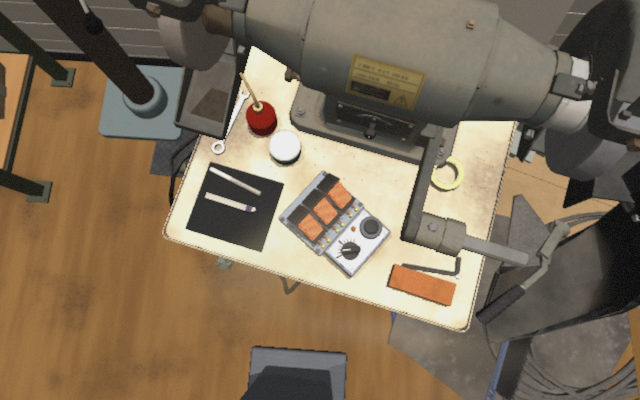

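View pics/scene0.png

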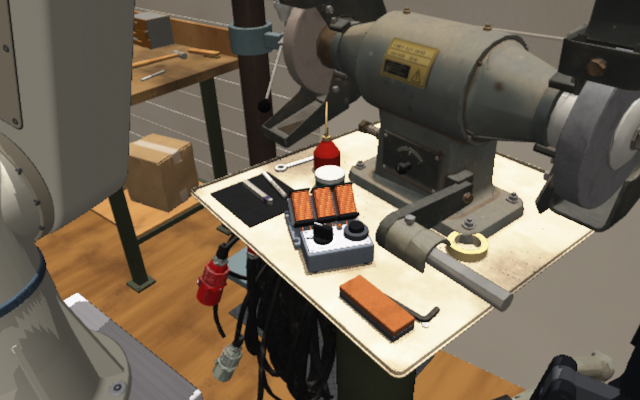

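```bash
python3 - <<'E'
from h import *
im=cv2.imread('pics/top0.png'); c=im[150:290,180:400]; cv2.imwrite('pics/c0.png',cv2.resize(c,None,fx=3.6,fy=3.6,interpolation=cv2.INTER_CUBIC))
f=grab('top')
for n,u,v,z in [('mat',210,165,4),('mat',284,180,4),('mat',264,250,4),('mat',188,230,4),('button',370,228,50),('dial',349,250,66),('tin',285,147,39),('stone',422,284,24),('tabTL',250,48,0),('tabBL',165,235,0),('tabBR',468,330,0)]:
    print(n,ray(f,u,v,z).round(0))
E
```

```text
mat [626. 182.   4.]
mat [604.  24.   4.]
mat [456.  51.   4.]
mat [486. 210.   4.]
button [ 508. -155.   50.]
dial [ 461. -116.   66.]
tin [664.  24.  39.]
stone [ 410. -263.   24.]
tabTL [905. 127.   0.]
tabBL [473. 257.   0.]
tabBR [ 329. -360.    0.]
```

View pics/c0.png

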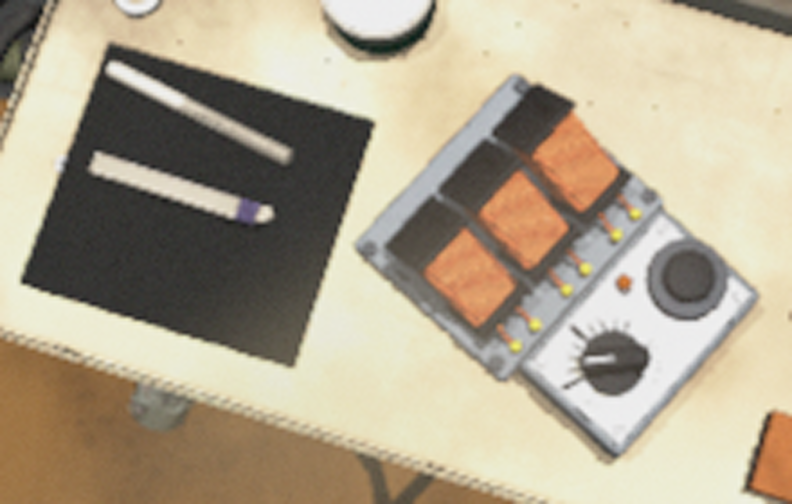

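```bash
cat >> h.py <<'E'
from scipy.spatial.transform import Rotation as Ro
def Rt(s=None):
    s=s or r.sense(); return Ro.from_euler('xyz',s['tcp_rot']).as_matrix()
def down(yaw): return Ro.from_euler('xyz',[np.pi,0,yaw]).as_matrix()
def plan(p,R=None):
    s=r.sense(); R0=Rt(s); R=R0 if R is None else R
    w=np.degrees(Ro.from_matrix(R0.T@R).as_rotvec())/6
    d=(np.array(p)-s['eef_pos'])
    print('at',s['eef_pos'].round(1),'q',s['qpos'].round(2),'t',round(s['clock'],1),'open',round(float(s['opening']),3),'gf',round(float(s['grasp_force']),1),'F',s['contact_force'].round(1))
    print('turn',w.round(2),'n',np.abs(w).max().round(1),'| dp(oldR)',(R0.T@d/40).round(3),'| dp(newR)',(R.T@d/40).round(3))
    return s
E
python3 - <<'E'
from h import *
f=grab('wrist'); s=r.sense(); R=Rt(s)
print('cam in tool',(R.T@(f['pose'][:3,3]-s['eef_pos'])).round(1)); print((R.T@f['pose'][:3,:3]).round(2),f['fx'])
plan([320,-420,330],down(.65)); 
f=grab('top')
C=[(324.4,252.8),(350,277.2),(390.3,231.4),(364.2,208.3)]
P=np.array([ray(f,u,v,44) for u,v in C]).round(1);print(P)
E
```

```text
cam in tool [  65.5   -1.9 -143.4]
[[-0.   -0.97 -0.26]
 [ 1.    0.   -0.  ]
 [ 0.   -0.26  0.97]] 299.69725013694494
at [ 148.4 -606.8  230.8] q [-1.33  0.35  1.63 -0.    1.16 -0.  ] t 0.2 open 1.0 gf 0.0 F [-0.3  0.8 -0. ]
turn [-0.01 -0.   -3.92] n 3.9 | dp(oldR) [ 5.277 -3.521 -2.476] | dp(newR) [ 6.243 -1.122 -2.479]
[[ 455.   -70.8   44. ]
 [ 412.3 -122.4   44. ]
 [ 505.3 -195.6   44. ]
 [ 547.4 -142.8   44. ]]
```

Call:
play_rows(
  rows=[
    {"dp":[0,0,-0.6],"turn":[0,0,-1],"fingers":0},
    {"dp":[0,0,-0.6],"turn":[0,0,-1],"fingers":0},
    {"dp":[0,0,-0.6],"turn":[0,0,-1],"fingers":0},
    {"dp":[0,0,-0.6],"turn":[0,0,-1],"fingers":0},
    {"dp":[0.9,-0.16,0],"turn":[0,0,0],"fingers":0},
  ],
)

```text
clock: 0.67
eef_pos: [171.0, -584.9, 332.2]
tcp_rot: [3.134, 0.005, 0.664]
contact_force: [1.2, 0.8, 0.1]
opening: 1.0
grasp_force: 0.0
```

Call:
play_rows(
  rows=[
    {"dp":[0.9,-0.16,0],"turn":[0,0,0],"fingers":0},
    {"dp":[0.9,-0.16,0],"turn":[0,0,0],"fingers":0},
    {"dp":[0.9,-0.16,0],"turn":[0,0,0],"fingers":0},
    {"dp":[0.9,-0.16,0],"turn":[0,0,0],"fingers":0},
    {"dp":[0.9,-0.16,0],"turn":[0,0,0],"fingers":0},
  ],
)

```text
clock: 1.08
eef_pos: [296.5, -443.1, 327.3]
tcp_rot: [3.141, -0.0, 0.658]
contact_force: [1.2, -0.8, -0.0]
opening: 0.996
grasp_force: 0.0
```

```bash
python3 - <<'E'
from h import *
plan([430,-10,310],down(1.1))
E
```

```text
at [ 296.5 -443.1  327.3] q [-0.98  0.13  1.71  0.    1.3  -0.07] t 1.1 open 0.996 gf 0.0 F [ 1.2 -0.8 -0. ]
turn [ 0.   -0.   -4.22] n 4.2 | dp(oldR) [ 9.263 -6.523  0.432] | dp(newR) [11.162 -1.937  0.433]
```

Call:
play_rows(
  rows=[
    {"dp":[0,0,0],"turn":[0,0,-0.84],"fingers":0},
    {"dp":[0,0,0],"turn":[0,0,-0.84],"fingers":0},
    {"dp":[0,0,0],"turn":[0,0,-0.84],"fingers":0},
    {"dp":[0,0,0],"turn":[0,0,-0.84],"fingers":0},
    {"dp":[0,0,0],"turn":[0,0,-0.84],"fingers":0},
  ],
)

```text
clock: 1.5
eef_pos: [295.8, -444.3, 327.2]
tcp_rot: [-3.141, -0.0, 1.103]
contact_force: [0.3, -0.2, -0.8]
opening: 0.996
grasp_force: 0.0
```

Call:
play_rows(
  rows=[
    {"dp":[0.93,-0.16,0.04],"turn":[0,0,0],"fingers":0},
    {"dp":[0.93,-0.16,0.04],"turn":[0,0,0],"fingers":0},
    {"dp":[0.93,-0.16,0.04],"turn":[0,0,0],"fingers":0},
    {"dp":[0.93,-0.16,0.04],"turn":[0,0,0],"fingers":0},
    {"dp":[0.93,-0.16,0.04],"turn":[0,0,0],"fingers":0},
  ],
)

```text
clock: 1.92
eef_pos: [351.9, -262.7, 319.2]
tcp_rot: [3.141, -0.0, 1.098]
contact_force: [0.3, -0.2, 0.5]
opening: 1.002
grasp_force: 0.0
```

Call:
play_rows(
  rows=[
    {"dp":[0.93,-0.16,0.04],"turn":[0,0,0],"fingers":0},
    {"dp":[0.93,-0.16,0.04],"turn":[0,0,0],"fingers":0},
    {"dp":[0.93,-0.16,0.04],"turn":[0,0,0],"fingers":0},
    {"dp":[0.93,-0.16,0.04],"turn":[0,0,0],"fingers":0},
    {"dp":[0.93,-0.16,0.04],"turn":[0,0,0],"fingers":0},
  ],
)

```text
clock: 2.33
eef_pos: [408.0, -82.4, 311.4]
tcp_rot: [3.141, -0.0, 1.098]
contact_force: [1.1, -0.4, 0.3]
opening: 0.999
grasp_force: 0.0
```

Call:
play_rows(
  rows=[
    {"dp":[0.93,-0.16,0.04],"turn":[0,0,0],"fingers":0},
    {"dp":[0,0,0],"turn":[0,0,0],"fingers":0},
    {"dp":[0,0,0],"turn":[0,0,0],"fingers":0},
  ],
)

```text
clock: 2.58
eef_pos: [419.4, -46.4, 309.6]
tcp_rot: [-3.141, 0.0, 1.103]
contact_force: [0.1, -1.8, 0.2]
opening: 1.001
grasp_force: 0.0
```

```bash
python3 - <<'E'
from h import *
plan([430,-10,310],down(1.1))
f=grab('wrist','w1.png')
E
```

```text
at [419.4 -46.4 309.6] q [-0.11 -0.05  1.94 -0.    1.26  0.35] t 2.6 open 1.001 gf 0.0 F [ 0.1 -1.8  0.2]
turn [-0.    0.    0.03] n 0.0 | dp(oldR) [ 0.931 -0.174 -0.01 ] | dp(newR) [ 0.93  -0.176 -0.01 ]
```

View pics/w1.png

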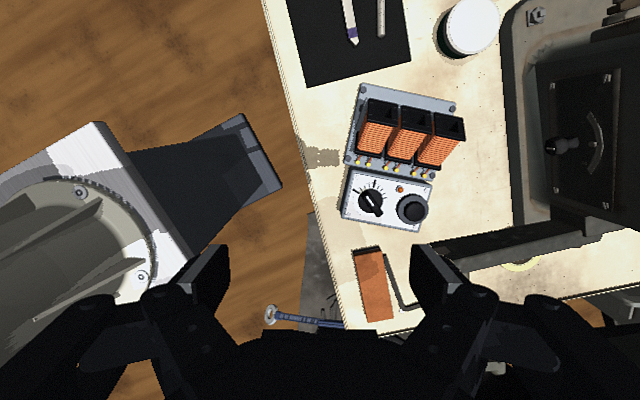

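```bash
python3 - <<'E'
from h import *
plan([470,45,200],down(1.1))
E
```

```text
at [419.1 -47.6 309.6] q [-0.12 -0.05  1.94 -0.    1.26  0.35] t 2.6 open 0.999 gf 0.0 F [-0.2 -0.6  0.3]
turn [-0.    0.    0.01] n 0.0 | dp(oldR) [2.64  0.087 2.739] | dp(newR) [2.639 0.084 2.74 ]
```

Call:
play_rows(
  rows=[
    {"dp":[0.66,0.02,0.68],"turn":[0,0,0],"fingers":0},
    {"dp":[0.66,0.02,0.68],"turn":[0,0,0],"fingers":0},
    {"dp":[0.66,0.02,0.68],"turn":[0,0,0],"fingers":0},
    {"dp":[0.66,0.02,0.68],"turn":[0,0,0],"fingers":0},
    {"dp":[0,0,0],"turn":[0,0,0],"fingers":0},
  ],
)

```text
clock: 3.05
eef_pos: [469.3, 45.4, 196.4]
tcp_rot: [-3.137, 0.002, 1.098]
contact_force: [-1.3, 0.7, -0.3]
opening: 0.999
grasp_force: 0.0
```

Call:
play_rows(
  rows=[
    {"dp":[0,0,0],"turn":[0,0,0],"fingers":0},
    {"dp":[0,0,0],"turn":[0,0,0],"fingers":0},
  ],
)

```text
clock: 3.22
eef_pos: [470.1, 43.1, 201.2]
tcp_rot: [-3.142, 0.001, 1.097]
contact_force: [0.5, -1.0, 0.2]
opening: 1.0
grasp_force: 0.0
```

```bash
python3 - <<'E'
from h import *
plan([470,45,200],down(1.1))
f=grab('wrist','w2.png')
import pickle; pickle.dump({k:f[k] for k in f},open('w2.pkl','wb'))
E
```

```text
at [470.1  43.1 201.2] q [ 0.09  0.15  1.98 -0.    1.01  0.56] t 3.2 open 1.0 gf 0.0 F [ 0.5 -1.   0.2]
turn [-0.    0.01 -0.02] n 0.0 | dp(oldR) [ 0.041 -0.023  0.031] | dp(newR) [ 0.041 -0.023  0.031]
```

View pics/w2.png

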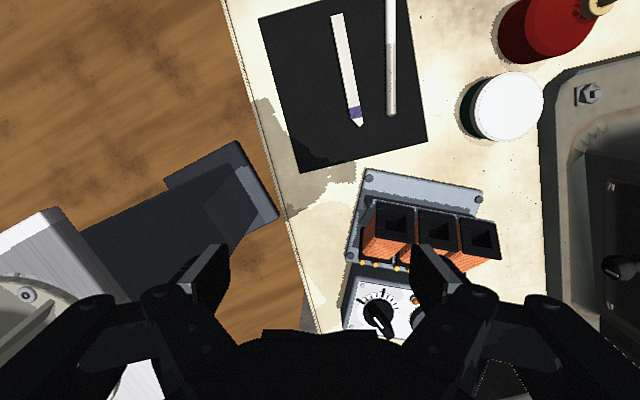

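```bash
python3 - <<'E'
from h import *
import pickle
f=pickle.load(open('w2.pkl','rb')); im=f['pixels'][:,:,::-1].copy()
c=im[165:345,340:510]; c=np.clip(c.astype(float)*1.0,0,255); c=(255*(c/255)**0.5).astype(np.uint8)
cv2.imwrite('pics/c2.png',cv2.resize(c,None,fx=3.3,fy=3.3,interpolation=cv2.INTER_CUBIC))
# bits: bright inside mat
g=im.min(axis=2); m=np.zeros_like(g); poly=np.array([[262,18],[300,0],[402,0],[424,137],[302,168]])
cv2.fillPoly(m,[poly],1); mm=((g>95)&(m>0)).astype(np.uint8)
mm=cv2.morphologyEx(mm,cv2.MORPH_OPEN,np.ones((3,3)))
cs,_=cv2.findContours(mm,cv2.RETR_EXTERNAL,cv2.CHAIN_APPROX_NONE)
for k in cs:
    if cv2.contourArea(k)>100:
        b=cv2.boxPoints(cv2.minAreaRect(k)); print(b.round(0).tolist()); print([ray(f,*q,12)[:2].round(1).tolist() for q in b])
E
```

```text
[[330.0, 15.0], [342.0, 13.0], [360.0, 106.0], [348.0, 109.0]]
[[552.9, 185.9], [564.8, 182.2], [542.9, 94.2], [530.1, 98.1]]
[[386.0, 0.0], [395.0, 0.0], [395.0, 114.0], [386.0, 114.0]]
[[607.4, 172.5], [615.2, 168.5], [572.8, 70.1], [564.2, 74.5]]
[[279.0, 6.0], [315.0, -4.0], [316.0, 1.0], [280.0, 12.0]]
[[511.7, 215.9], [547.3, 207.6], [546.5, 202.5], [510.7, 210.8]]
```

View pics/c2.png

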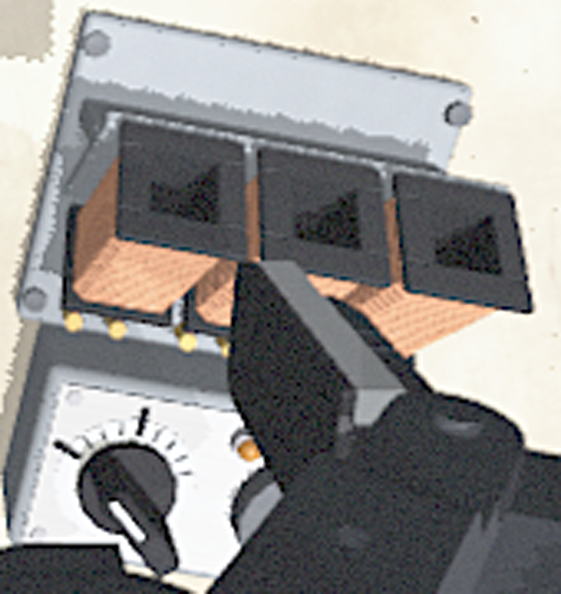

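```bash
python3 - <<'E'
from h import *
import pickle
f=pickle.load(open('w2.pkl','rb'));t=grab('top')
M=[ray(f,*p,76.4) for p in [(479.5,237.7),(438.2,230.8),(395.2,223.5)]]; print('mouth',np.round(M,1).tolist())
uy=(M[2]-M[0])[:2]; print(np.linalg.norm(uy),np.degrees(np.arctan2(*uy[::-1]))-90)
print('bit wrist',ray(f,336,14,14).round(1),ray(f,357.5,127,14).round(1),'top',ray(t,205.6,195,14).round(1),ray(t,255.6,209.4,14).round(1))
print('drill wrist',ray(f,390.5,115,13).round(1),ray(f,390.5,2,13).round(1),'top',ray(t,209.7,168.6,13).round(1),ray(t,260.6,193.6,13).round(1))
print('dial w', ray(f,127/3.3+340,487/3.3+165,52).round(1),'top',ray(t,612/3.6+180,360/3.6+150,55).round(1))
print('button top',ray(t,687/3.6+180,274/3.6+150,52).round(1))
# bright mask top for bits
g=t['pixels'].min(axis=2)
m=((g>90)).astype(np.uint8); m[:162]=0;m[235:]=0;m[:,:200]=0;m[:,265:]=0
cs,_=cv2.findContours(m,cv2.RETR_EXTERNAL,cv2.CHAIN_APPROX_NONE)
for k in cs:
    if cv2.contourArea(k)>60: b=cv2.boxPoints(cv2.minAreaRect(k)); print([ray(t,*q,14)[:2].round(1).tolist() for q in b])
E
```

```text
mouth [[585.4, -65.6, 76.4], [552.6, -41.0, 76.4], [519.0, -15.5, 76.4]]
83.13695312410775 52.90104207610017
bit wrist [558.3 183.4  14. ] [531.2  76.3  14. ] top [558.7 180.3  14. ] [535.9  74.9  14. ]
drill wrist [567.9  71.4  13. ] [610.3 168.7  13. ] top [615.4 179.1  13. ] [569.6  68.1  13. ]
dial w [ 461.8 -115.6   52. ] top [ 462.7 -118.9   55. ]
button top [ 511.7 -156.6   52. ]
[[636.4, 77.9], [637.1, 67.5], [533.8, 57.5], [533.0, 67.6]]
[[628.0, 200.8], [635.9, 86.3], [485.7, 71.0], [478.0, 181.5]]
```

```bash
python3 - <<'E'
from h import *
a=cv2.imread('pics/top0.png')[0:180,150:300]; b=cv2.imread('pics/scene0.png')[0:220,240:400]
a=cv2.resize(a,None,fx=2.5,fy=2.5); b=cv2.resize(b,None,fx=2.5,fy=2.5)
o=np.zeros((550,800,3),np.uint8); o[:450,:375]=a; o[:550,400:800]=b; cv2.imwrite('pics/c3.png',o)
t=grab('top'); 
for z in (100,150,200,250,300): print(z,[ray(t,*p,z)[:2].round(0) for p in [(178,122),(225,136),(200,130)]])
E
```

```text
100 [array([680., 227.]), array([658., 133.]), array([667., 183.])]
150 [array([661., 208.]), array([640., 121.]), array([649., 167.])]
200 [array([642., 190.]), array([623., 108.]), array([630., 151.])]
250 [array([623., 171.]), array([605.,  95.]), array([612., 135.])]
300 [array([604., 152.]), array([587.,  82.]), array([594., 119.])]
```

View pics/c3.png

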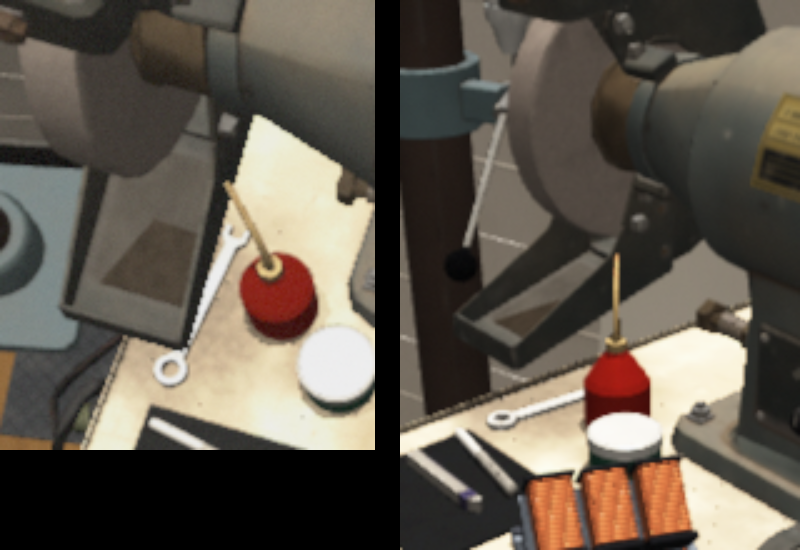

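```bash
cat >> h.py <<'E'
def tri(obs):
    A=np.zeros((3,3));b=np.zeros(3)
    for f,u,v in obs:
        d=ray(f,u,v,0)-f['pose'][:3,3]; d/=np.linalg.norm(d); Q=np.eye(3)-np.outer(d,d); A+=Q;b+=Q@f['pose'][:3,3]
    return np.linalg.solve(A,b)
E
python3 - <<'E'
from h import *
t=grab('top');s=grab('scene')
print(tri([(t,176,124),(s,263.2,128.8)]).round(0),tri([(t,224,138),(s,286,144.8)]).round(0))
print('wheelbottom/motor front', tri([(t,360+0,140),(s,405,160)]).round(0))
plan([552.6,158.2,80],down(1.332))
E
```

```text
[685. 238.  77.] [663. 143.  71.]
wheelbottom/motor front [ 675. -136.  109.]
at [470.5  43.7 202. ] q [ 0.09  0.15  1.98 -0.    1.01  0.56] t 3.5 open 0.997 gf 0.0 F [0.  0.3 0.1]
turn [ 0.02 -0.01 -2.24] n 2.2 | dp(oldR) [3.482 0.516 3.053] | dp(newR) [3.268 1.318 3.049]
```

Call:
play_rows(
  rows=[
    {"dp":[0,0,0],"turn":[0,0,-0.75],"fingers":0.5},
    {"dp":[0,0,0],"turn":[0,0,-0.75],"fingers":0.5},
    {"dp":[0,0,0],"turn":[0,0,-0.74],"fingers":0.5},
    {"dp":[0,0,0],"turn":[0,0,0],"fingers":0.5},
  ],
)

```text
clock: 3.8
eef_pos: [470.3, 44.1, 201.6]
tcp_rot: [3.14, -0.0, 1.336]
contact_force: [-1.1, 0.3, 0.6]
opening: 0.502
grasp_force: 0.0
```

Call:
play_rows(
  rows=[
    {"dp":[0.65,0.26,0.61],"turn":[0,0,0],"fingers":0.5},
    {"dp":[0.65,0.26,0.61],"turn":[0,0,0],"fingers":0.5},
    {"dp":[0.65,0.26,0.61],"turn":[0,0,0],"fingers":0.5},
    {"dp":[0.65,0.26,0.61],"turn":[0,0,0],"fingers":0.5},
    {"dp":[0.65,0.26,0.61],"turn":[0,0,0],"fingers":0.5},
  ],
)

```text
clock: 4.22
eef_pos: [552.3, 159.5, 78.2]
tcp_rot: [3.14, -0.001, 1.33]
contact_force: [0.4, -0.0, 0.2]
opening: 0.499
grasp_force: 0.0
```

Call:
play_rows(
  rows=[
    {"dp":[0,0,0],"turn":[0,0,0],"fingers":0.5},
    {"dp":[0,0,0],"turn":[0,0,0],"fingers":0.5},
    {"dp":[0,0,0],"turn":[0,0,0],"fingers":0.5},
  ],
)

```text
clock: 4.47
eef_pos: [551.0, 158.2, 79.2]
tcp_rot: [-3.141, 0.0, 1.332]
contact_force: [-0.8, 0.6, -0.2]
opening: 0.5
grasp_force: 0.0
```

```bash
python3 - <<'E'
from h import *
plan([552.6,158.2,5.5],down(1.332))
f=grab('wrist','w3.png')
g=f['pixels'].min(axis=2)
m=(g>95).astype(np.uint8); m=cv2.morphologyEx(m,cv2.MORPH_OPEN,np.ones((3,3)))
cs,_=cv2.findContours(m,cv2.RETR_EXTERNAL,cv2.CHAIN_APPROX_NONE)
for k in cs:
    A=cv2.contourArea(k)
    if 300<A<9000:
        b=cv2.boxPoints(cv2.minAreaRect(k)); print(A,b.round(0).tolist(),[ray(f,*q,15)[:2].round(1).tolist() for q in b])
E
```

```text
at [551.  158.2  79.2] q [ 0.28  0.46  1.86 -0.    0.82  0.52] t 4.5 open 0.5 gf 0.0 F [-0.8  0.6 -0.2]
turn [-0.  0. -0.] n 0.0 | dp(oldR) [0.011 0.039 1.842] | dp(newR) [0.01  0.038 1.842]
944.0 [[415.0, 348.0], [430.0, 335.0], [484.0, 399.0], [470.0, 411.0]] [[599.0, 26.6], [612.6, 36.1], [649.9, -40.4], [635.8, -51.7]]
2861.5 [[574.0, 318.0], [639.0, 318.0], [639.0, 387.0], [574.0, 387.0]] [[727.5, 24.9], [778.1, 12.6], [780.4, -58.9], [726.0, -45.8]]
572.0 [[314.0, 250.0], [330.0, 250.0], [330.0, 291.0], [314.0, 291.0]] [[539.1, 131.6], [550.8, 128.7], [542.8, 94.8], [530.7, 97.8]]
443.5 [[570.0, 239.0], [571.0, 230.0], [639.0, 238.0], [638.0, 248.0]] [[726.1, 95.0], [727.2, 102.8], [776.1, 84.2], [775.5, 76.3]]
554.0 [[315.0, 180.0], [331.0, 180.0], [331.0, 217.0], [315.0, 217.0]] [[552.7, 183.5], [563.7, 180.8], [557.4, 154.0], [546.1, 156.8]]
992.5 [[376.0, 242.0], [396.0, 160.0], [409.0, 163.0], [390.0, 245.0]] [[585.9, 127.0], [610.7, 183.8], [619.3, 179.4], [595.0, 122.1]]
456.5 [[585.0, 197.0], [599.0, 142.0], [613.0, 145.0], [599.0, 201.0]] [[737.4, 125.8], [747.0, 163.6], [756.4, 158.8], [747.2, 120.7]]
```

View pics/w3.png

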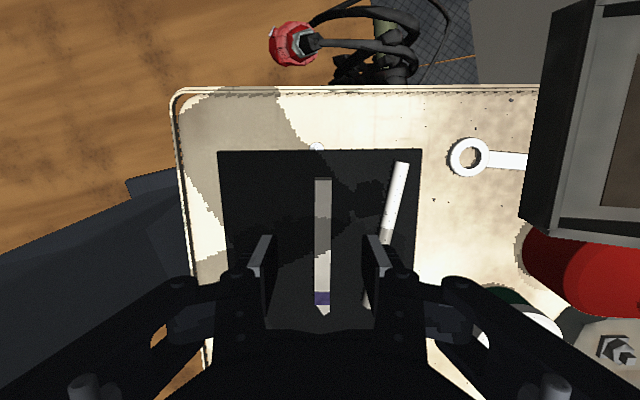

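Call:
play_rows(
  rows=[
    {"dp":[0.01,0.02,0.7],"turn":[0,0,0],"fingers":0.5},
    {"dp":[0,0.02,0.7],"turn":[0,0,0],"fingers":0.5},
    {"dp":[0,0,0.44],"turn":[0,0,0],"fingers":0.5},
    {"dp":[0,0,0],"turn":[0,0,0],"fingers":0.5},
    {"dp":[0,0,0],"turn":[0,0,0],"fingers":0.5},
  ],
)

```text
clock: 4.93
eef_pos: [552.7, 157.8, 6.1]
tcp_rot: [-3.141, 0.0, 1.332]
contact_force: [-0.3, 0.1, 0.5]
opening: 0.499
grasp_force: 0.0
```

Call:
play_rows(
  rows=[
    {"dp":[0,0,0],"turn":[0,0,0],"fingers":1},
    {"dp":[0,0,0],"turn":[0,0,0],"fingers":1},
    {"dp":[0,0,0],"turn":[0,0,0],"fingers":1},
    {"dp":[0,0,0],"turn":[0,0,0],"fingers":1},
    {"dp":[0,0,0],"turn":[0,0,0],"fingers":1},
  ],
  force=90,
)

```text
clock: 5.35
eef_pos: [554.1, 158.7, 7.4]
tcp_rot: [3.139, -0.001, 1.333]
contact_force: [-0.7, -2.0, 10.2]
opening: 0.104
grasp_force: 88.5
```

Call:
play_rows(
  rows=[
    {"dp":[0,0,0],"turn":[0,0,0],"fingers":1},
    {"dp":[0,0,0],"turn":[0,0,0],"fingers":1},
    {"dp":[0,0,0],"turn":[0,0,0],"fingers":1},
    {"dp":[0,0,0],"turn":[0,0,0],"fingers":1},
  ],
)

```text
clock: 5.68
eef_pos: [554.1, 158.8, 7.4]
tcp_rot: [3.139, -0.001, 1.333]
contact_force: [-2.5, -1.3, 10.9]
opening: 0.107
grasp_force: 88.5
```

Call:
play_rows(
  rows=[
    {"dp":[0,0,-0.3],"turn":[0,0,0],"fingers":1},
    {"dp":[0,0,-0.8],"turn":[0,0,0],"fingers":1},
    {"dp":[0,0,-0.9],"turn":[0,0,0],"fingers":1},
    {"dp":[0,0,-0.9],"turn":[0,0,0],"fingers":1},
    {"dp":[0,0,-0.9],"turn":[0,0,0],"fingers":1},
  ],
)

```text
clock: 6.1
eef_pos: [552.6, 158.5, 160.1]
tcp_rot: [3.141, -0.0, 1.333]
contact_force: [0.9, 1.1, -1.8]
opening: 0.106
grasp_force: 88.6
```

```bash
cat >> h.py <<'E'
th=np.radians(52.5); ux=np.array([np.cos(th),np.sin(th),0]); uy=np.array([-np.sin(th),np.cos(th),0]); Z=np.array([0,0,1.])
zc=(ux+Z)/2**.5; zt=(ux-Z)/2**.5; RI=np.array([zc,np.cross(zt,zc),zt]).T
M={1:np.array([585.5,-65.8,76.4]),2:np.array([552.3,-40.8,76.4]),3:np.array([518.7,-15.2,76.4])}
E
python3 - <<'E'
from h import *
# pre-insert: lower bit end 25mm outside the mouth; lower end 85 from grip
p=M[3]+zc*(25+85)+zt*2.6
s=plan(p,RI); print(p.round(1))
E
```

```text
at [552.6 158.5 160.1] q [0.28 0.35 1.81 0.   0.98 0.51] t 6.1 open 0.106 gf 88.6 F [ 0.9  1.1 -1.8]
turn [-1.56  7.38  3.77] n 7.4 | dp(oldR) [-2.6    1.005  0.194] | dp(newR) [-1.531  1.972 -1.256]
[567.2  48.  152.3]
```

Call:
play_rows(
  rows=[
    {"dp":[0,0,0],"turn":[-0.195,0.92,0.47],"fingers":1},
    {"dp":[0,0,0],"turn":[-0.195,0.92,0.47],"fingers":1},
    {"dp":[0,0,0],"turn":[-0.195,0.92,0.47],"fingers":1},
    {"dp":[0,0,0],"turn":[-0.195,0.92,0.47],"fingers":1},
    {"dp":[0,0,0],"turn":[0,0,0],"fingers":1},
  ],
)

```text
clock: 6.52
eef_pos: [550.8, 157.6, 157.7]
tcp_rot: [3.098, -0.396, 1.137]
contact_force: [-0.1, 0.2, -1.9]
opening: 0.103
grasp_force: 88.7
```

Call:
play_rows(
  rows=[
    {"dp":[0,0,0],"turn":[-0.195,0.92,0.47],"fingers":1},
    {"dp":[0,0,0],"turn":[-0.195,0.92,0.47],"fingers":1},
    {"dp":[0,0,0],"turn":[-0.195,0.92,0.47],"fingers":1},
    {"dp":[0,0,0],"turn":[-0.195,0.92,0.47],"fingers":1},
    {"dp":[0,0,0],"turn":[0,0,0],"fingers":1},
  ],
)

```text
clock: 6.93
eef_pos: [549.9, 161.4, 156.3]
tcp_rot: [3.137, -0.722, 0.959]
contact_force: [-1.6, -1.0, -2.5]
opening: 0.104
grasp_force: 88.7
```

```bash
python3 - <<'E'
from h import *
p=M[3]+zc*(25+85)+zt*2.6
s=plan(p,RI)
E
```

```text
at [549.9 161.4 156.3] q [-0.06  0.29  2.19  1.25  0.63 -0.49] t 6.9 open 0.104 gf 88.7 F [-1.6 -1.  -2.5]
turn [-0.23  0.6   0.3 ] n 0.6 | dp(oldR) [-1.62   1.989 -1.286] | dp(newR) [-1.475  2.069 -1.334]
```

Call:
play_rows(
  rows=[
    {"dp":[0,0,0],"turn":[0,0,0],"fingers":1},
    {"dp":[-0.37,0.52,-0.33],"turn":[0,0,0],"fingers":1},
    {"dp":[-0.37,0.52,-0.33],"turn":[0,0,0],"fingers":1},
    {"dp":[-0.37,0.52,-0.33],"turn":[0,0,0],"fingers":1},
    {"dp":[-0.37,0.52,-0.33],"turn":[0,0,0],"fingers":1},
  ],
)

```text
clock: 7.35
eef_pos: [573.9, 47.3, 158.5]
tcp_rot: [3.132, -0.714, 0.969]
contact_force: [1.1, 0.3, -1.7]
opening: 0.102
grasp_force: 88.8
```

Call:
play_rows(
  rows=[
    {"dp":[0,0,0],"turn":[0,0,0],"fingers":1},
    {"dp":[0,0,0],"turn":[0,0,0],"fingers":1},
    {"dp":[0,0,0],"turn":[0,0,0],"fingers":1},
  ],
)

```text
clock: 7.6
eef_pos: [573.6, 48.8, 158.2]
tcp_rot: [3.133, -0.717, 0.965]
contact_force: [0.1, 0.7, -1.5]
opening: 0.105
grasp_force: 88.8
```

```bash
python3 - <<'E'
from h import *
p=M[3]+zc*(25+85)+zt*2.6
s=plan(p,RI)
f=grab('wrist','w4.png')
E
```

```text
at [573.6  48.8 158.2] q [-0.3   0.33  2.1   1.08  0.78 -0.52] t 7.6 open 0.105 gf 88.8 F [ 0.1  0.7 -1.5]
turn [-0.24  0.65  0.34] n 0.7 | dp(oldR) [-0.178 -0.119  0.038] | dp(newR) [-0.184 -0.114  0.022]
```

View pics/w4.png

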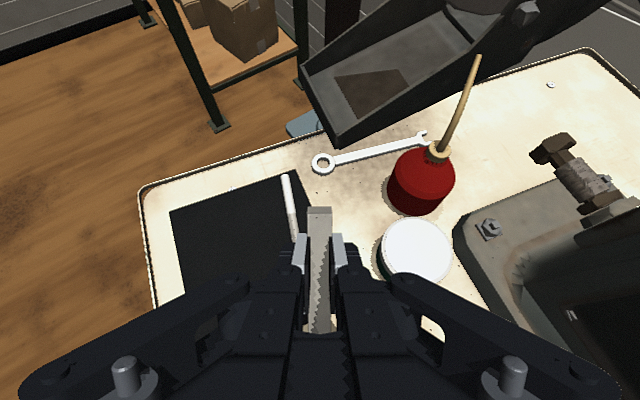

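Call:
play_rows(
  rows=[
    {"dp":[0,0,0],"turn":[-0.12,0.33,0.17],"fingers":1},
    {"dp":[0,0,0],"turn":[-0.12,0.32,0.17],"fingers":1},
    {"dp":[-0.18,-0.11,0.02],"turn":[0,0,0],"fingers":1},
    {"dp":[0,0,0],"turn":[0,0,0],"fingers":1},
    {"dp":[0,0,0],"turn":[0,0,0],"fingers":1},
  ],
)

```text
clock: 8.07
eef_pos: [566.6, 48.6, 152.1]
tcp_rot: [-3.14, -0.786, 0.915]
contact_force: [0.2, 0.0, -0.2]
opening: 0.1
grasp_force: 88.8
```

Call:
play_rows(
  rows=[
    {"dp":[0,0,0],"turn":[0,0,0],"fingers":1},
    {"dp":[0,0,0],"turn":[0,0,0],"fingers":1},
  ],
)

```text
clock: 8.23
eef_pos: [567.7, 47.9, 152.7]
tcp_rot: [3.14, -0.787, 0.916]
contact_force: [-0.0, 0.3, -1.5]
opening: 0.102
grasp_force: 88.8
```

```bash
python3 - <<'E'
from h import *
p=M[3]+zc*(25+85)+zt*2.6
s=plan(p,RI)
t=grab('top');c=grab('scene')
a=t['pixels'][150:260,270:390,::-1]; b=c['pixels'][130:250,260:390,::-1]
o=np.zeros((420,790,3),np.uint8); a=cv2.resize(a,None,fx=3.2,fy=3.2,interpolation=2);b=cv2.resize(b,None,fx=3,fy=3,interpolation=2)
o[:a.shape[0],:a.shape[1]]=a; o[:b.shape[0],395:395+b.shape[1]]=b; cv2.imwrite('pics/c5.png',o)
# predicted lower end and mouths in both
R=Rt(s); e=s['eef_pos']-2.6*R[:,2]-85*R[:,0]
for n,q in [('end',e),('m1',M[1]),('m2',M[2]),('m3',M[3]),('grip',s['eef_pos'])]:
    u=proj(t,q);v=proj(c,q); print(n,((u-[270,150])*3.2).round(0),((v-[260,130])*3+[395,0]).round(0))
E
```

```text
at [567.7  47.9 152.7] q [-0.33  0.35  2.15  1.23  0.79 -0.66] t 8.2 open 0.102 gf 88.8 F [-0.   0.3 -1.5]
turn [ 0.02 -0.02 -0.  ] n 0.0 | dp(oldR) [-0.011 -0.011  0.001] | dp(newR) [-0.011 -0.011  0.001]
end [ 63. 183.] [502. 145.]
m1 [181. 105.] [635. 164.]
m2 [135. 156.] [573. 173.]
m3 [ 88. 209.] [508. 183.]
grip [-28.  88.] [478.  21.]
```

View pics/c5.png

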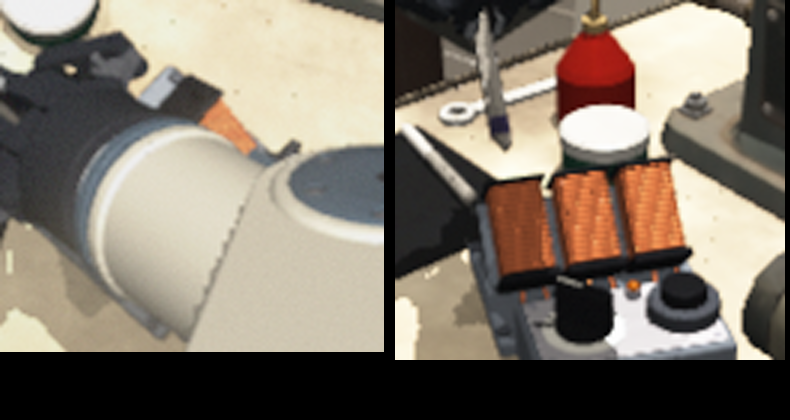

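```bash
python3 - <<'E'
from h import *
c=grab('scene')
for i in (3,2,1):
    print(i,[((proj(c,M[i]-19*zt+k*19*uy)-[260,130])*3+[395,0]).round(0) for k in(1,-1)])
E
```

```text
3 [array([481., 180.]), array([541., 171.])]
2 [array([548., 170.]), array([607., 161.])]
1 [array([612., 160.]), array([670., 152.])]
```

```bash
python3 - <<'E'
from h import *
c=grab('scene');t=grab('top')
print(ray(t,327.8,182.5,76.4).round(1),M[1],ray(t,299.7,214.4,76.4).round(1),M[3])
# triangulate mouth upper edge centres: scene + top(c0) 
for sc,tp in [((646,161.5),(553,126)),((516,182.5),(452,241))]:
    print(tri([(c,(sc[0]-395)/3+260,sc[1]/3+130),(t,tp[0]/3.6+180,tp[1]/3.6+150)]).round(1))
print((M[1]-19*zt).round(1),(M[3]-19*zt).round(1))
E
```

```text
[586.3 -68.2  76.4] [585.5 -65.8  76.4] [520.8 -19.4  76.4] [518.7 -15.2  76.4]
[579.5 -79.1  85.6]
[513.6 -29.6  84.9]
[577.3 -76.5  89.8] [510.5 -25.9  89.8]
```

```bash
echo "
M={k:v-1.5*uy-.8*ux for k,v in M.items()}" >> h.py; python3 - <<'E'
from h import *
p=M[3]+zc*(25+85)+zt*2.6
s=plan(p,RI)
E
```

```text
at [567.4  47.5 152.3] q [-0.34  0.35  2.15  1.23  0.79 -0.66] t 8.5 open 0.103 gf 88.8 F [-0.9  0.3 -1.5]
turn [ 0.02 -0.02 -0.01] n 0.0 | dp(oldR) [-0.01   0.025 -0.01 ] | dp(newR) [-0.01   0.025 -0.01 ]
```

Call:
play_rows(
  rows=[
    {"dp":[-0.3,0.02,0],"turn":[0,0,0],"fingers":1},
    {"dp":[-0.3,0,0],"turn":[0,0,0],"fingers":1},
    {"dp":[-0.3,0,0],"turn":[0,0,0],"fingers":1},
    {"dp":[0,0,0],"turn":[0,0,0],"fingers":1},
  ],
)

```text
clock: 8.82
eef_pos: [551.3, 26.2, 125.3]
tcp_rot: [-3.14, -0.786, 0.912]
contact_force: [-0.1, -0.0, -1.3]
opening: 0.106
grasp_force: 88.8
```

Call:
play_rows(
  rows=[
    {"dp":[-0.2,0,0],"turn":[0,0,0],"fingers":1},
    {"dp":[-0.2,0,0],"turn":[0,0,0],"fingers":1},
    {"dp":[0,0,0],"turn":[0,0,0],"fingers":1},
  ],
)

```text
clock: 9.07
eef_pos: [544.8, 17.5, 114.5]
tcp_rot: [-3.141, -0.787, 0.913]
contact_force: [0.1, -0.3, -0.9]
opening: 0.104
grasp_force: 88.8
```

```bash
python3 - <<'E'
from h import *
p=M[3]+zc*(85)+zt*2.6
s=plan(p-57*zc,RI); print((RI.T@s['contact_force']).round(1))
E
```

```text
at [544.8  17.5 114.5] q [-0.42  0.42  2.19  1.27  0.8  -0.82] t 9.1 open 0.104 gf 88.8 F [ 0.1 -0.3 -0.9]
turn [ 0.02 -0.01 -0.02] n 0.0 | dp(oldR) [-0.727  0.018 -0.016] | dp(newR) [-0.727  0.016 -0.015]
[-0.8  0.3  0.5]
```

Call:
play_rows(
  rows=[
    {"dp":[-0.25,0.01,0],"turn":[0,0,0],"fingers":1},
    {"dp":[-0.25,0.01,0],"turn":[0,0,0],"fingers":1},
    {"dp":[-0.2,0,0],"turn":[0,0,0],"fingers":1},
    {"dp":[0,0,0],"turn":[0,0,0],"fingers":1},
    {"dp":[0,0,0],"turn":[0,0,0],"fingers":1},
  ],
)

```text
clock: 9.48
eef_pos: [534.1, 1.6, 95.4]
tcp_rot: [-3.141, -0.787, 0.913]
contact_force: [0.9, -0.4, -0.2]
opening: 0.106
grasp_force: 88.8
```

```bash
python3 - <<'E'
from h import *
p=M[3]+zc*(85)+zt*2.6
s=plan(p-59*zc,RI); print((RI.T@s['contact_force']).round(1))
E
```

```text
at [534.1   1.6  95.4] q [-0.46  0.46  2.2   1.28  0.81 -0.89] t 9.5 open 0.106 gf 88.8 F [ 0.9 -0.4 -0.2]
turn [ 0.02 -0.02 -0.02] n 0.0 | dp(oldR) [-0.102 -0.011 -0.015] | dp(newR) [-0.102 -0.012 -0.014]
[0.1 1.  0.3]
```

Call:
play_rows(
  rows=[
    {"dp":[0,0,0],"turn":[0,0,0],"fingers":0.55},
    {"dp":[0,0,0],"turn":[0,0,0],"fingers":0.55},
    {"dp":[0,0,0],"turn":[0,0,0],"fingers":0.55},
    {"dp":[0,0,0],"turn":[0,0,0],"fingers":0.55},
    {"dp":[0,0,-0.4],"turn":[0,0,0],"fingers":0.55},
  ],
)

```text
clock: 9.9
eef_pos: [526.9, -6.1, 105.9]
tcp_rot: [-3.14, -0.787, 0.914]
contact_force: [-0.9, -0.2, 0.0]
opening: 0.453
grasp_force: 0.0
```

Call:
play_rows(
  rows=[
    {"dp":[0,0,-0.9],"turn":[0,0,0],"fingers":0.5},
    {"dp":[0,0,-0.9],"turn":[0,0,0],"fingers":0.5},
    {"dp":[0.7,0,-0.7],"turn":[0,0,0],"fingers":0.5},
    {"dp":[0.7,0,-0.7],"turn":[0,0,0],"fingers":0.5},
    {"dp":[0,0,0],"turn":[0,0,0],"fingers":0.5},
  ],
)

```text
clock: 10.32
eef_pos: [498.3, -49.5, 243.6]
tcp_rot: [3.128, -0.789, 0.922]
contact_force: [1.0, -0.9, 1.1]
opening: 0.502
grasp_force: 0.0
```

```bash
python3 - <<'E'
from h import *
d=np.array([-.391,-.920,0]); p=np.array([615,179.5,0])+36*d; p[2]=80; print(p)
s=plan(p,down(np.radians(66.8)))
f=grab('wrist','w6.png')
c=grab('scene','s6.png')
E
```

```text
[600.924 146.38   80.   ]
at [498.3 -49.5 243.6] q [-0.61  0.16  2.13  0.95  1.05 -0.54] t 10.3 open 0.502 gf 0.0 F [ 1.  -0.9  1.1]
turn [ 1.04 -7.49 -2.26] n 7.5 | dp(oldR) [ 0.935 -1.007  6.739] | dp(newR) [5.512 0.429 4.091]
```

View pics/w6.png

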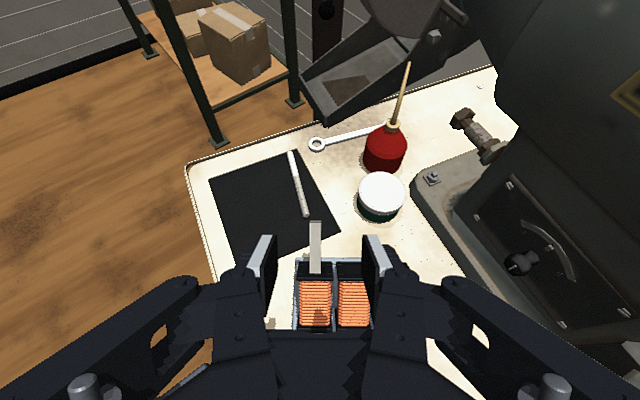

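Call:
play_rows(
  rows=[
    {"dp":[0,0,0],"turn":[0.104,-0.75,-0.226],"fingers":0.5},
    {"dp":[0,0,0],"turn":[0.104,-0.75,-0.226],"fingers":0.5},
    {"dp":[0,0,0],"turn":[0.104,-0.75,-0.226],"fingers":0.5},
    {"dp":[0,0,0],"turn":[0.104,-0.75,-0.226],"fingers":0.5},
    {"dp":[0,0,0],"turn":[0.104,-0.75,-0.226],"fingers":0.5},
  ],
)

```text
clock: 10.83
eef_pos: [495.4, -47.6, 235.6]
tcp_rot: [3.12, -0.389, 1.051]
contact_force: [-0.0, 0.2, -0.6]
opening: 0.499
grasp_force: 0.0
```

Call:
play_rows(
  rows=[
    {"dp":[0,0,0],"turn":[0.104,-0.75,-0.226],"fingers":0.5},
    {"dp":[0,0,0],"turn":[0.104,-0.75,-0.226],"fingers":0.5},
    {"dp":[0,0,0],"turn":[0.104,-0.75,-0.226],"fingers":0.5},
    {"dp":[0,0,0],"turn":[0.104,-0.75,-0.226],"fingers":0.5},
    {"dp":[0,0,0],"turn":[0.104,-0.75,-0.226],"fingers":0.5},
  ],
)

```text
clock: 11.25
eef_pos: [495.3, -47.4, 235.6]
tcp_rot: [-3.13, 0.006, 1.17]
contact_force: [0.3, 0.2, -0.5]
opening: 0.501
grasp_force: 0.0
```

Call:
play_rows(
  rows=[
    {"dp":[0.92,0.07,0.1],"turn":[0,0,0],"fingers":0.5},
    {"dp":[0.92,0.07,0.1],"turn":[0,0,0],"fingers":0.5},
    {"dp":[0.92,0.07,0.1],"turn":[0,0,0],"fingers":0.5},
    {"dp":[0.5,0.07,0.1],"turn":[0,0,0],"fingers":0.5},
    {"dp":[0,0,0],"turn":[0,0,0],"fingers":0.5},
  ],
)

```text
clock: 11.67
eef_pos: [557.6, 71.5, 217.7]
tcp_rot: [-3.129, 0.001, 1.171]
contact_force: [-0.2, -0.1, -0.1]
opening: 0.5
grasp_force: 0.0
```

```bash
cat >> h.py <<'E'
def lightbars(f,z,thr=95,lo=300,hi=9000):
    g=f['pixels'].min(axis=2); m=(g>thr).astype(np.uint8); m=cv2.morphologyEx(m,cv2.MORPH_OPEN,np.ones((3,3)))
    cs,_=cv2.findContours(m,cv2.RETR_EXTERNAL,cv2.CHAIN_APPROX_NONE)
    for k in cs:
        (c,(w,h),a)=cv2.minAreaRect(k)
        if lo<cv2.contourArea(k)<hi and max(w,h)>2.5*min(w,h):
            b=cv2.boxPoints(((c,(w,h),a))); i=0 if np.linalg.norm(b[0]-b[1])<np.linalg.norm(b[1]-b[2]) else 1
            e1=(b[i]+b[i+1])/2; e2=(b[(i+2)%4]+b[(i+3)%4])/2
            print(e1.round(0),e2.round(0),'wpx',round(min(w,h),1),ray(f,*e1,z)[:2].round(1),ray(f,*e2,z)[:2].round(1))
E
python3 - <<'E'
from h import *
d=np.array([-.391,-.920,0]); p=np.array([615,179.5,0])+36*d; p[2]=80
s=plan(p,down(np.radians(66.8)))
f=grab('wrist','w7.png'); lightbars(f,13)
E
```

```text
at [557.6  71.5 217.7] q [0.12 0.28 1.77 0.01 1.1  0.52] t 11.7 open 0.5 gf 0.0 F [-0.2 -0.1 -0.1]
turn [-0.12  0.01  0.05] n 0.1 | dp(oldR) [2.15  0.315 3.436] | dp(newR) [2.147 0.259 3.443]
[289. 321.] [341. 334.] wpx 14.1 [438.6 -94.5] [ 495.6 -140. ]
[335. 245.] [321. 280.] wpx 14.0 [538.5 -14.4] [502.1 -53.8]
[ -9. 241.] [ 68. 345.] wpx 41.3 [135.3 157.5] [132.8 -12.7]
[369.   6.] [188.  41.] wpx 3.8 [669.5 216.7] [481.6 260.9]
```

```bash
python3 - <<'E'
from h import *
f=grab('wrist')
for p in [(615,179.5,13),(568.5,70,13)]: print(proj(f,p).round(0))
for t in (70,90,110,130,150): print(t); lightbars(f,13,t,200,3000)
E
```

```text
[334.  62.]
[332. 172.]
70
[289. 320.] [348. 331.] wpx 16.8 [436.8 -95.6] [ 505.4 -142.4]
[629. 213.] [596. 217.] wpx 10.3 [ 878.7 -114.4] [ 841.1 -103.9]
90
[289. 320.] [347. 332.] wpx 16.1 [437.2 -95.6] [ 503.5 -142.8]
[336. 242.] [321. 278.] wpx 14.5 [538.8 -13.9] [502.1 -53.6]
[629. 213.] [597. 217.] wpx 10.0 [ 878.5 -114.4] [ 842.2 -104.2]
110
[  4. 299.] [ 51. 357.] wpx 29.8 [94.2 81.3] [ 96.6 -21.6]
[335. 243.] [321. 278.] wpx 13.4 [538.1 -14.3] [502.5 -53.2]
[ -9. 240.] [ 69. 345.] wpx 41.1 [134.1 156.6] [132.5 -14.5]
[629. 214.] [599. 217.] wpx 9.8 [ 877.6 -114.1] [ 844.5 -104.9]
[290.  19.] [201.  37.] wpx 3.5 [589.1 235.7] [495.4 257.5]
130
150
[ -1. 235.] [ 45. 303.] wpx 22.6 [148.3 159.3] [142.4  53.9]
[221. 148.] [238. 215.] wpx 20.5 [460.  145.9] [441.6  65. ]
[334.  61.] [334. 157.] wpx 8.0 [615.7 180.8] [577.   85.8]
```

Call:
play_rows(
  rows=[
    {"dp":[0,0,0],"turn":[-0.12,0.01,0.02],"fingers":0.5},
    {"dp":[0.72,0.09,0.3],"turn":[0,0,0],"fingers":0.5},
    {"dp":[0.72,0.09,0.3],"turn":[0,0,0],"fingers":0.5},
    {"dp":[0.72,0.09,0.3],"turn":[0,0,0],"fingers":0.5},
    {"dp":[0,0,0.8],"turn":[0,0,0],"fingers":0.5},
  ],
)

```text
clock: 12.18
eef_pos: [606.0, 145.9, 155.7]
tcp_rot: [3.131, -0.006, 1.166]
contact_force: [1.6, -0.6, 0.4]
opening: 0.5
grasp_force: 0.0
```

Call:
play_rows(
  rows=[
    {"dp":[0,0,0.8],"turn":[0,0,0],"fingers":0.5},
    {"dp":[0,0,0.5],"turn":[0,0,0],"fingers":0.5},
    {"dp":[0,0,0],"turn":[0,0,0],"fingers":0.5},
    {"dp":[0,0,0],"turn":[0,0,0],"fingers":0.5},
  ],
)

```text
clock: 12.52
eef_pos: [600.5, 141.7, 100.0]
tcp_rot: [3.14, 0.002, 1.164]
contact_force: [0.4, 0.0, 0.2]
opening: 0.498
grasp_force: 0.0
```

```bash
python3 - <<'E'
from h import *
s=plan([601.4,146.8,7.5],down(np.radians(67.3)))
f=grab('wrist')
for t in (130,150,170): print(t); lightbars(f,14,t,300,3000)
E
```

```text
at [600.5 141.7 100. ] q [ 0.23  0.49  1.75 -0.    0.9   0.64] t 12.5 open 0.498 gf 0.0 F [0.4 0.  0.2]
turn [ 0.01  0.02 -0.1 ] n 0.1 | dp(oldR) [ 0.131 -0.032  2.312] | dp(newR) [ 0.128 -0.028  2.312]
130
[422. 341.] [477. 405.] wpx 19.5 [634.  -13.8] [ 660.1 -105.4]
[320. 152.] [320. 213.] wpx 11.0 [615.8 180.6] [596.6 135.9]
150
[422. 341.] [477. 405.] wpx 19.5 [634.  -13.8] [ 660.1 -105.4]
[147. 193.] [175. 278.] wpx 28.1 [477.6 204.7] [460.  131.1]
[320. 152.] [320. 213.] wpx 11.0 [615.8 180.6] [596.6 135.9]
[205.  89.] [113. 156.] wpx 42.8 [557.9 254.5] [469.9 239.9]
170
[423. 342.] [477. 405.] wpx 19.4 [634.2 -14.5] [ 660.2 -105.4]
[147. 193.] [175. 278.] wpx 27.5 [477.9 204.7] [460.3 131.1]
[195.  98.] [114. 157.] wpx 39.3 [548.1 252.2] [470.4 239.3]
```

Call:
play_rows(
  rows=[
    {"dp":[0.13,-0.03,0.8],"turn":[0,0,-0.1],"fingers":0.5},
    {"dp":[0,0,0.8],"turn":[0,0,0],"fingers":0.5},
    {"dp":[0,0,0.4],"turn":[0,0,0],"fingers":0.5},
    {"dp":[0,0,0.31],"turn":[0,0,0],"fingers":0.5},
    {"dp":[0,0,0],"turn":[0,0,0],"fingers":0.5},
  ],
)

```text
clock: 12.98
eef_pos: [602.5, 147.5, 7.6]
tcp_rot: [3.139, 0.001, 1.175]
contact_force: [-0.7, -0.3, -0.1]
opening: 0.5
grasp_force: 0.0
```

Call:
play_rows(
  rows=[
    {"dp":[0,0,0],"turn":[0,0,0],"fingers":0.5},
    {"dp":[0,0,0],"turn":[0,0,0],"fingers":1},
    {"dp":[0,0,0],"turn":[0,0,0],"fingers":1},
    {"dp":[0,0,0],"turn":[0,0,0],"fingers":1},
    {"dp":[0,0,0],"turn":[0,0,0],"fingers":1},
  ],
  force=90,
)

```text
clock: 13.4
eef_pos: [603.9, 148.2, 10.1]
tcp_rot: [3.136, -0.001, 1.176]
contact_force: [-1.1, -0.4, 8.8]
opening: 0.08
grasp_force: 88.5
```

Call:
play_rows(
  rows=[
    {"dp":[0,0,0],"turn":[0,0,0],"fingers":1},
    {"dp":[0,0,0],"turn":[0,0,0],"fingers":1},
    {"dp":[0,0,0],"turn":[0,0,0],"fingers":1},
    {"dp":[0,0,0],"turn":[0,0,0],"fingers":1},
  ],
)

```text
clock: 13.73
eef_pos: [603.9, 148.2, 10.1]
tcp_rot: [3.136, -0.001, 1.176]
contact_force: [-1.2, -0.0, 8.5]
opening: 0.082
grasp_force: 88.6
```

Call:
play_rows(
  rows=[
    {"dp":[0,0,-0.3],"turn":[0,0,0],"fingers":1},
    {"dp":[0,0,-0.8],"turn":[0,0,0],"fingers":1},
    {"dp":[0,0,-0.9],"turn":[0,0,0],"fingers":1},
    {"dp":[0,0,-0.9],"turn":[0,0,0],"fingers":1},
    {"dp":[0,0,-0.9],"turn":[0,0,0],"fingers":1},
  ],
)

```text
clock: 14.15
eef_pos: [602.0, 148.1, 162.9]
tcp_rot: [3.138, -0.0, 1.176]
contact_force: [1.1, -0.6, -1.3]
opening: 0.079
grasp_force: 88.5
```

```bash
python3 - <<'E'
from h import *
p=M[1]+zc*(25+87.5)+zt*.6
s=plan(p,RI); print(p.round(1))
E
```

```text
at [602.  148.1 162.9] q [ 0.24  0.41  1.71 -0.    1.02  0.64] t 14.2 open 0.079 gf 88.5 F [ 1.1 -0.6 -1.3]
turn [-0.94  7.45  2.36] n 7.5 | dp(oldR) [-3.192  2.22   0.191] | dp(newR) [-1.909  2.965 -1.649]
[634.9  -3.9 155.5]
```

```bash
python3 - <<'E'
from h import *
t=grab('top');c=grab('scene')
print(tri([(t,353,60),(c,388,41)]).round(0),tri([(t,411,109),(c,429,92)]).round(0),tri([(t,422,66),(c,438,40)]).round(0))
E
```

```text
[700. -91. 329.] [ 665. -191.  263.] [ 691. -188.  345.]
```

Call:
play_rows(
  rows=[
    {"dp":[0,0,0],"turn":[-0.094,0.75,0.236],"fingers":1},
    {"dp":[0,0,0],"turn":[-0.094,0.75,0.236],"fingers":1},
    {"dp":[0,0,0],"turn":[-0.094,0.75,0.236],"fingers":1},
    {"dp":[0,0,0],"turn":[-0.094,0.75,0.236],"fingers":1},
    {"dp":[0,0,0],"turn":[-0.094,0.75,0.236],"fingers":1},
  ],
)

```text
clock: 14.67
eef_pos: [602.5, 147.9, 161.2]
tcp_rot: [3.11, -0.399, 1.056]
contact_force: [-0.9, 0.5, -0.6]
opening: 0.08
grasp_force: 88.5
```

Call:
play_rows(
  rows=[
    {"dp":[0,0,0],"turn":[-0.094,0.75,0.236],"fingers":1},
    {"dp":[0,0,0],"turn":[-0.094,0.75,0.236],"fingers":1},
    {"dp":[0,0,0],"turn":[-0.094,0.75,0.236],"fingers":1},
    {"dp":[0,0,0],"turn":[-0.094,0.75,0.236],"fingers":1},
    {"dp":[0,0,0],"turn":[-0.094,0.75,0.236],"fingers":1},
  ],
)

```text
clock: 15.08
eef_pos: [602.8, 147.5, 161.4]
tcp_rot: [3.139, -0.795, 0.916]
contact_force: [-0.4, 1.4, -1.3]
opening: 0.081
grasp_force: 88.5
```

```bash
python3 - <<'E'
from h import *
p=M[1]+zc*(25+87.5)+zt*.6
s=plan(p,RI)
E
```

```text
at [602.8 147.5 161.4] q [-0.1   0.35  2.12  1.35  0.67 -0.57] t 15.1 open 0.081 gf 88.5 F [-0.4  1.4 -1.3]
turn [ 0.03 -0.09 -0.  ] n 0.1 | dp(oldR) [-1.865  2.945 -1.684] | dp(newR) [-1.882  2.94  -1.675]
```

Call:
play_rows(
  rows=[
    {"dp":[-0.376,0.588,-0.335],"turn":[0,-0.09,0],"fingers":1},
    {"dp":[-0.376,0.588,-0.335],"turn":[0,0,0],"fingers":1},
    {"dp":[-0.376,0.588,-0.335],"turn":[0,0,0],"fingers":1},
    {"dp":[-0.376,0.588,-0.335],"turn":[0,0,0],"fingers":1},
    {"dp":[-0.376,0.588,-0.335],"turn":[0,0,0],"fingers":1},
  ],
)

```text
clock: 15.5
eef_pos: [634.4, -4.7, 154.9]
tcp_rot: [-3.141, -0.781, 0.917]
contact_force: [1.2, 0.6, -0.3]
opening: 0.081
grasp_force: 88.6
```

Call:
play_rows(
  rows=[
    {"dp":[0,0,0],"turn":[0,0,0],"fingers":1},
    {"dp":[0,0,0],"turn":[0,0,0],"fingers":1},
    {"dp":[0,0,0],"turn":[0,0,0],"fingers":1},
  ],
)

```text
clock: 15.75
eef_pos: [634.1, -2.9, 154.6]
tcp_rot: [-3.14, -0.781, 0.915]
contact_force: [0.0, 0.4, -0.5]
opening: 0.077
grasp_force: 88.6
```

```bash
python3 - <<'E'
from h import *
p=M[1]+zc*(25+87.5)+zt*.6
s=plan(p,RI)
t=grab('top');c=grab('scene')
a=t['pixels'][150:260,270:390,::-1]; b=c['pixels'][130:250,260:390,::-1]
o=np.zeros((420,790,3),np.uint8); a=cv2.resize(a,None,fx=3.2,fy=3.2,interpolation=2);b=cv2.resize(b,None,fx=3,fy=3,interpolation=2)
o[:a.shape[0],:a.shape[1]]=a; o[:b.shape[0],395:395+b.shape[1]]=b; cv2.imwrite('pics/c8.png',o)
R=Rt(s); e=s['eef_pos']-.6*R[:,2]-87.5*R[:,0]; print(((proj(c,e)-[260,130])*3+[395,0]).round(0),((proj(t,e)-[270,150])*3.2).round(0))
E
```

```text
at [634.1  -2.9 154.6] q [-0.38  0.44  1.98  1.12  0.85 -0.56] t 15.8 open 0.077 gf 88.6 F [ 0.   0.4 -0.5]
turn [-0.01  0.04 -0.01] n 0.0 | dp(oldR) [ 0.011  0.031 -0.02 ] | dp(newR) [ 0.011  0.032 -0.02 ]
[628. 128.] [160.  79.]
```

View pics/c8.png

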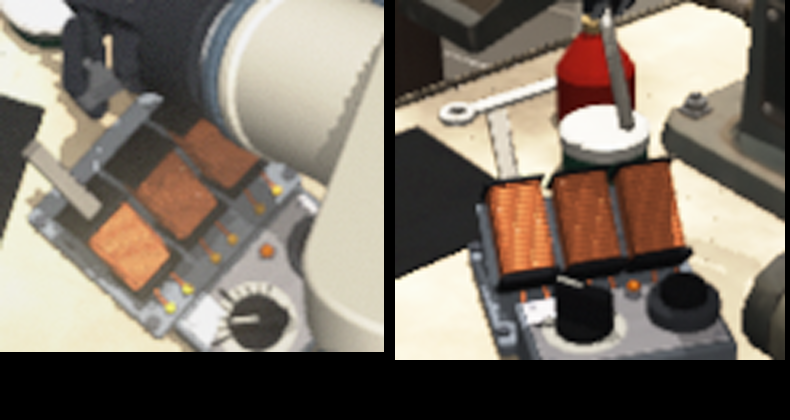

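Call:
play_rows(
  rows=[
    {"dp":[-0.3,0.03,-0.02],"turn":[0,0,0],"fingers":1},
    {"dp":[-0.3,0,0],"turn":[0,0,0],"fingers":1},
    {"dp":[-0.3,0,0],"turn":[0,0,0],"fingers":1},
    {"dp":[0,0,0],"turn":[0,0,0],"fingers":1},
    {"dp":[-0.2,0,0],"turn":[0,0,0],"fingers":1},
  ],
)

```text
clock: 16.27
eef_pos: [616.3, -28.0, 124.9]
tcp_rot: [-3.141, -0.782, 0.917]
contact_force: [0.3, 0.1, -1.3]
opening: 0.08
grasp_force: 88.6
```

Call:
play_rows(
  rows=[
    {"dp":[-0.2,0,0],"turn":[0,0,0],"fingers":1},
    {"dp":[0,0,0],"turn":[0,0,0],"fingers":1},
    {"dp":[0,0,0],"turn":[0,0,0],"fingers":1},
  ],
)

```text
clock: 16.52
eef_pos: [612.4, -33.5, 118.4]
tcp_rot: [-3.139, -0.781, 0.915]
contact_force: [-0.1, 0.1, -0.3]
opening: 0.075
grasp_force: 88.6
```

```bash
python3 - <<'E'
from h import *
p=M[1]+zc*(87.5)+zt*.6
s=plan(p-57*zc,RI); print((RI.T@s['contact_force']).round(1))
E
```

```text
at [612.4 -33.5 118.4] q [-0.45  0.5   2.01  1.15  0.86 -0.69] t 16.5 open 0.075 gf 88.6 F [-0.1  0.1 -0.3]
turn [-0.01  0.04 -0.01] n 0.0 | dp(oldR) [-0.736 -0.005  0.005] | dp(newR) [-0.736 -0.005  0.001]
[-0.2 -0.1  0.2]
```

Call:
play_rows(
  rows=[
    {"dp":[-0.25,0,0],"turn":[0,0,0],"fingers":1},
    {"dp":[-0.25,0,0],"turn":[0,0,0],"fingers":1},
    {"dp":[-0.23,0,0],"turn":[0,0,0],"fingers":1},
    {"dp":[0,0,0],"turn":[0,0,0],"fingers":1},
    {"dp":[0,0,0],"turn":[0,0,0],"fingers":1},
  ],
)

```text
clock: 16.93
eef_pos: [599.4, -50.5, 97.3]
tcp_rot: [-3.138, -0.781, 0.913]
contact_force: [-0.4, 0.2, -0.5]
opening: 0.079
grasp_force: 88.6
```

Call:
play_rows(
  rows=[
    {"dp":[0,0,0],"turn":[0,0,0],"fingers":0.6},
    {"dp":[0,0,0],"turn":[0,0,0],"fingers":0.6},
    {"dp":[0,0,0],"turn":[0,0,0],"fingers":0.6},
    {"dp":[0,0,0],"turn":[0,0,0],"fingers":0.6},
    {"dp":[0,0,-0.4],"turn":[0,0,0],"fingers":0.6},
  ],
)

```text
clock: 17.35
eef_pos: [592.7, -57.7, 108.3]
tcp_rot: [-3.137, -0.781, 0.915]
contact_force: [-0.4, -0.2, -0.1]
opening: 0.397
grasp_force: 0.0
```

Call:
play_rows(
  rows=[
    {"dp":[0,0,-0.9],"turn":[0,0,0],"fingers":0.5},
    {"dp":[0,0,-0.9],"turn":[0,0,0],"fingers":0.5},
    {"dp":[0.7,0,-0.7],"turn":[0,0,0],"fingers":0.5},
    {"dp":[0.7,0,-0.7],"turn":[0,0,0],"fingers":0.5},
    {"dp":[0,0,0],"turn":[0,0,0],"fingers":0.5},
  ],
)

```text
clock: 17.77
eef_pos: [565.3, -100.9, 247.1]
tcp_rot: [3.129, -0.783, 0.924]
contact_force: [2.2, -0.6, 0.7]
opening: 0.498
grasp_force: 0.0
```

```bash
python3 - <<'E'
from h import *
s=plan([462,-117,160],down(np.radians(100)))
c=grab('scene','s9.png');grab('wrist','w9.png'); grab('top','t9.png')
E
```

```text
at [ 565.3 -100.9  247.1] q [-0.61  0.28  1.96  0.92  1.09 -0.49] t 17.8 open 0.498 gf 0.0 F [ 2.2 -0.6  0.7]
turn [ 3.17 -7.   -7.47] n 7.5 | dp(oldR) [-2.867 -1.82   0.198] | dp(newR) [ 0.051 -2.612  2.178]
```

```bash
python3 - <<'E'
from h import *
t=grab('top')
for nm,z in (('top0',75),('t9',75)):
    im=cv2.imread(f'pics/{nm}.png'); u0,v0=349,249
    print(nm); print(im.min(axis=2)[v0-13:v0+13,u0-16:u0+17])
for i,L in((3,110),(1,122)):
    print(i,'expected top end',proj(t,M[i]+(L-60)*zc).round(1))
E
```

```text
top0
[[183 184 173 148 141 168 194 220 231 235 234 234 235 235 236 234 235 235
  235 236 236 235 235 236 235 235 236 235 236 226 168  90  94]
 [185 181 157 143 163 182 215 233 234 234 235 236 234 235 235 234 235 234
  235 236 235 235 236 236 236 235 236 235 236 235 227 183 120]
 [182 162 145 160 194 217 229 235 234 235 234 234 229 226 233 235 235 230
  228 235 236 234 234 235 236 236 235 235 236 235 236 229 217]
 [165 140 155 180 213 225 228 234 235 235 229 230 231 214 208 230 236 218
  219 236 220 211 231 236 236 236 236 236 236 236 236 236 236]
 [144 160 175 205 222 195 182 224 235 234 215 215 235 220 188 219 235 214
  217 235 202 193 232 235 236 236 235 236 236 235 235 236 237]
 [157 167 198 229 230 186 118 159 219 234 216 190 221 231 194 175 197 163
  176 214 202 218 236 235 235 235 235 236 236 235 236 236 236]
 [166 193 227 235 235 226 168 102 151 218 231 211 194 191 145 114 117  97
  109 137 155 197 227 236 236 236 236 236 235 236 236 236 235]
 [193 227 234 235 235 235 222 173 126 155 203 188 139 109  92  92  87  87
   88  89  98 126 166 219 235 235 236 236 235 236 236 237 235]
[... 5399 characters left out ...]
74  85  87  85  83  85
   81  85  84  70  81 150 195 208 208 202 185 173 171 168 155]
 [132 126 136 141 143 156 179 201 209 206 210 192 140  90  79  81  86  88
   86  87  95 121 163 195 208 207 205 189 171 176 169 157 129]
 [132 148 153 145 161 168 169 182 204 207 209 222 224 197 159 126 104  96
  101 144 198 222 218 207 208 205 193 176 173 171 156 134 111]
 [ 99 144 161 170 164 157 166 173 184 199 207 217 232 235 228 222 217 216
  217 223 235 238 236 222 203 194 179 173 172 172 149 113 100]
 [ 82 101 141 168 177 193 189 171 174 176 188 218 235 237 238 238 239 239
  239 239 238 239 239 236 215 179 174 171 164 155 130 103  95]]
3 expected top end [282.8 198.9]
1 expected top end [309.7 161.2]
```

Call:
play_rows(
  rows=[
    {"dp":[-0.6,-0.5,-0.6],"turn":[0,0,0],"fingers":0.5},
    {"dp":[-0.6,-0.5,-0.6],"turn":[0,0,0],"fingers":0.5},
    {"dp":[0,0,0],"turn":[0.29,-0.64,-0.68],"fingers":0.5},
    {"dp":[0,0,0],"turn":[0.29,-0.64,-0.68],"fingers":0.5},
    {"dp":[0,0,0],"turn":[0.29,-0.64,-0.68],"fingers":0.5},
  ],
)

```text
clock: 18.38
eef_pos: [488.3, -129.6, 238.3]
tcp_rot: [3.071, -0.568, 1.178]
contact_force: [-0.2, -0.0, -0.0]
opening: 0.498
grasp_force: 0.0
```

Call:
play_rows(
  rows=[
    {"dp":[0,0,0],"turn":[0.29,-0.64,-0.68],"fingers":0.5},
    {"dp":[0,0,0],"turn":[0.29,-0.64,-0.68],"fingers":0.5},
    {"dp":[0,0,0],"turn":[0.29,-0.64,-0.68],"fingers":0.5},
    {"dp":[0,0,0],"turn":[0.29,-0.64,-0.68],"fingers":0.5},
    {"dp":[0,0,0],"turn":[0.29,-0.64,-0.68],"fingers":0.5},
  ],
)

```text
clock: 18.8
eef_pos: [489.2, -128.2, 238.5]
tcp_rot: [3.086, -0.207, 1.541]
contact_force: [0.4, 0.0, -0.6]
opening: 0.496
grasp_force: 0.0
```

Call:
play_rows(
  rows=[
    {"dp":[0,0,0],"turn":[0.29,-0.64,-0.68],"fingers":0.5},
    {"dp":[0,0,0],"turn":[0.29,-0.64,-0.68],"fingers":0.5},
    {"dp":[0,0,0],"turn":[0.29,-0.64,-0.68],"fingers":0.5},
    {"dp":[0,0,0],"turn":[0,0,0],"fingers":0.5},
  ],
)

```text
clock: 19.13
eef_pos: [489.3, -126.8, 238.4]
tcp_rot: [-3.126, -0.001, 1.754]
contact_force: [-0.1, 1.0, 0.1]
opening: 0.5
grasp_force: 0.0
```

```bash
python3 - <<'E'
from h import *
s=plan([462,-117,140],down(np.radians(101)))
E
```

```text
at [ 489.3 -126.8  238.4] q [-0.25  0.17  1.87 -0.01  1.12 -0.43] t 19.1 open 0.5 gf 0.0 F [-0.1  1.   0.1]
turn [-0.14 -0.01 -0.08] n 0.1 | dp(oldR) [ 0.362 -0.589  2.469] | dp(newR) [ 0.37  -0.623  2.46 ]
```

Call:
play_rows(
  rows=[
    {"dp":[0.12,-0.21,0.8],"turn":[-0.14,0,-0.08],"fingers":0.5},
    {"dp":[0.12,-0.2,0.8],"turn":[0,0,0],"fingers":0.5},
    {"dp":[0.12,-0.2,0.8],"turn":[0,0,0],"fingers":0.5},
    {"dp":[0,0,0],"turn":[0,0,0],"fingers":0.5},
    {"dp":[0,0,0],"turn":[0,0,0],"fingers":0.5},
  ],
)

```text
clock: 19.55
eef_pos: [460.9, -118.2, 142.5]
tcp_rot: [-3.141, -0.006, 1.755]
contact_force: [0.3, -0.9, 0.7]
opening: 0.498
grasp_force: 0.0
```

```bash
python3 - <<'E'
from h import *
s=plan([462,-117,57],down(np.radians(101)))
f=grab('wrist','w10.png')
for q in [(462,-117,75),(462,-117,52)]: print(proj(f,q).round(0))
E
```

```text
at [ 460.9 -118.2  142.5] q [-0.26  0.24  2.03  0.01  0.88 -0.45] t 19.6 open 0.498 gf 0.0 F [ 0.3 -0.9  0.7]
turn [-0.01 -0.06 -0.08] n 0.1 | dp(oldR) [0.013 0.034 2.138] | dp(newR) [0.025 0.032 2.138]
[322. 212.]
[322. 204.]
```

View pics/w10.png

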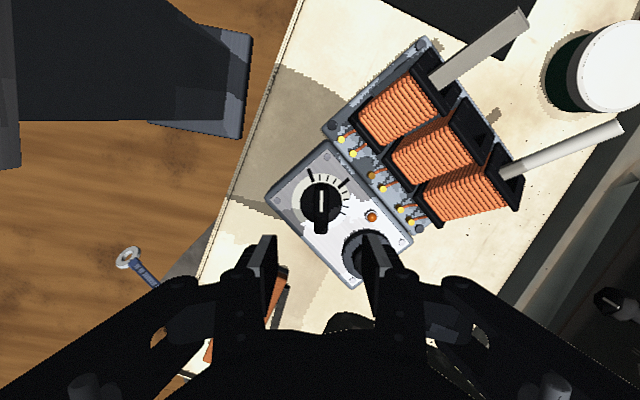

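Call:
play_rows(
  rows=[
    {"dp":[0,0,0],"turn":[0,-0.05,0],"fingers":0.7},
    {"dp":[0.02,0,0.7],"turn":[0,0,0],"fingers":0.7},
    {"dp":[0,0,0.7],"turn":[0,0,0],"fingers":0.7},
    {"dp":[0,0,0.4],"turn":[0,0,0],"fingers":0.7},
    {"dp":[0,0,0.3],"turn":[0,0,0],"fingers":0.7},
  ],
)

```text
clock: 20.02
eef_pos: [464.2, -118.4, 60.2]
tcp_rot: [3.137, 0.003, 1.755]
contact_force: [-1.1, 0.4, -0.4]
opening: 0.302
grasp_force: 0.0
```

Call:
play_rows(
  rows=[
    {"dp":[0,0,0],"turn":[0,0,0],"fingers":0.7},
    {"dp":[0,0,0],"turn":[0,0,0],"fingers":0.7},
    {"dp":[0,0,0],"turn":[0,0,0],"fingers":1},
    {"dp":[0,0,0],"turn":[0,0,0],"fingers":1},
    {"dp":[0,0,0],"turn":[0,0,0],"fingers":1},
  ],
  force=30,
)

```text
clock: 20.43
eef_pos: [462.5, -118.7, 61.6]
tcp_rot: [3.139, 0.004, 1.756]
contact_force: [-7.3, -4.5, 8.2]
opening: 0.12
grasp_force: 31.1
```

Call:
play_rows(
  rows=[
    {"dp":[0,0,0],"turn":[0,0,0],"fingers":1},
    {"dp":[0,0,0],"turn":[0,0,0],"fingers":1},
  ],
)

```text
clock: 20.6
eef_pos: [462.4, -118.7, 61.6]
tcp_rot: [3.139, 0.004, 1.756]
contact_force: [-6.8, -5.0, 7.3]
opening: 0.121
grasp_force: 31.1
```

```bash
python3 - <<'E'
from h import *
s=plan([462,-117,57],down(np.radians(52.5)))
E
```

```text
at [ 462.4 -118.7   61.6] q [-0.25  0.37  2.08 -0.    0.68 -0.44] t 20.6 open 0.121 gf 31.1 F [-6.8 -5.   7.3]
turn [0.04 0.02 8.02] n 8.0 | dp(oldR) [ 0.044 -0.003  0.116] | dp(newR) [ 0.027 -0.035  0.116]
```

Call:
play_rows(
  rows=[
    {"dp":[0,0,-0.04],"turn":[0,0,0.8],"fingers":1},
    {"dp":[0,0,0],"turn":[0,0,0.8],"fingers":1},
    {"dp":[0,0,0],"turn":[0,0,0.8],"fingers":1},
    {"dp":[0,0,0],"turn":[0,0,0.8],"fingers":1},
    {"dp":[0,0,0],"turn":[0,0,0.8],"fingers":1},
  ],
)

```text
clock: 21.02
eef_pos: [462.3, -118.6, 61.9]
tcp_rot: [3.138, 0.002, 1.333]
contact_force: [-1.3, -6.3, -14.8]
opening: 0.119
grasp_force: 32.3
```

Call:
play_rows(
  rows=[
    {"dp":[0,0,0],"turn":[0,0,0.8],"fingers":1},
    {"dp":[0,0,0],"turn":[0,0,0.8],"fingers":1},
    {"dp":[0,0,0],"turn":[0,0,0.8],"fingers":1},
    {"dp":[0,0,0],"turn":[0,0,0.8],"fingers":1},
    {"dp":[0,0,0],"turn":[0,0,0.8],"fingers":1},
  ],
)

```text
clock: 21.43
eef_pos: [462.5, -118.7, 61.9]
tcp_rot: [3.137, 0.0, 0.915]
contact_force: [-0.7, -6.0, -15.3]
opening: 0.118
grasp_force: 32.2
```

Call:
play_rows(
  rows=[
    {"dp":[0,0,0],"turn":[0,0,0],"fingers":1},
    {"dp":[0,0,0],"turn":[0,0,0],"fingers":1},
  ],
)

```text
clock: 21.6
eef_pos: [462.5, -118.7, 61.9]
tcp_rot: [3.137, 0.0, 0.918]
contact_force: [-0.0, -6.1, -15.6]
opening: 0.115
grasp_force: 32.2
```

Call:
play_rows(
  rows=[
    {"dp":[0,0,0],"turn":[0,0,0],"fingers":0.7},
    {"dp":[0,0,0],"turn":[0,0,0],"fingers":0.7},
    {"dp":[0,0,0],"turn":[0,0,0],"fingers":0.7},
    {"dp":[0,0,0],"turn":[0,0,0],"fingers":0.7},
    {"dp":[0,0,-0.3],"turn":[0,0,0],"fingers":0.7},
  ],
)

```text
clock: 22.02
eef_pos: [462.1, -117.7, 73.0]
tcp_rot: [3.139, -0.0, 0.918]
contact_force: [-0.6, 0.3, -0.4]
opening: 0.299
grasp_force: 0.0
```

Call:
play_rows(
  rows=[
    {"dp":[0,0,-0.9],"turn":[0,0,0],"fingers":0.7},
    {"dp":[0,0,-0.9],"turn":[0,0,0],"fingers":0.7},
    {"dp":[0,0,0],"turn":[0,0,0],"fingers":0.7},
    {"dp":[0,0,0],"turn":[0,0,0],"fingers":0.7},
  ],
)

```text
clock: 22.35
eef_pos: [464.4, -118.2, 148.2]
tcp_rot: [3.132, -0.003, 0.918]
contact_force: [0.1, -0.2, -1.4]
opening: 0.303
grasp_force: 0.0
```

```bash
cat >> h.py <<'E'
def dial(f,c=(462,-118,70),rad=14):
    # white pointer inside the black knob
    u0,v0=proj(f,c); g=f['pixels'].min(axis=2); m=(g>110).astype(np.uint8)
    n,l,st,ce=cv2.connectedComponentsWithStats(m)
    for i in range(1,n):
        if 8<st[i,4]<150 and np.hypot(*(ce[i]-[u0,v0]))<rad:
            ys,xs=np.where(l==i); (vx,vy,x,y)=cv2.fitLine(np.c_[xs,ys].astype(np.float32),2,0,.01,.01).ravel()
            a,b=ray(f,x-8*vx,y-8*vy,75),ray(f,x+8*vx,y+8*vy,75); d=b-a; print('ptr',ce[i].round(0),st[i,4],'dir deg mod180',np.degrees(np.arctan2(d[1],d[0]))%180,ray(f,*ce[i],75).round(1),'ctr px',u0.round(),v0.round())
E
python3 - <<'E'
from h import *
s=plan([508,-156,120],down(np.radians(52.5)))
f=grab('wrist','w11.png'); dial(f,(462,-118,72),20)
E
```

```text
at [ 464.4 -118.2  148.2] q [-0.25  0.23  2.02 -0.    0.88  0.4 ] t 22.4 open 0.303 gf 0.0 F [ 0.1 -0.2 -1.4]
turn [ 0.09 -0.03  0.02] n 0.1 | dp(oldR) [-0.091  1.433  0.717] | dp(newR) [-0.086  1.44   0.704]
ptr [317. 200.] 83 dir deg mod180 52.77314074406678 [ 466.4 -110.3   75. ] ctr px 318.0 210.0
```

```bash
python3 - <<'E'
from h import *
f=grab('wrist'); t=grab('top')
im=f['pixels']; g=im.min(axis=2)
u,v=proj(f,(508,-154,52)).round().astype(int); print(u,v)
m=(g<75).astype(np.uint8); m2=np.zeros_like(m); m2[v-45:v+45,u-45:u+45]=m[v-45:v+45,u-45:u+45]
k=cv2.findContours(m2,cv2.RETR_EXTERNAL,cv2.CHAIN_APPROX_NONE)[0]
for q in k:
    if cv2.contourArea(q)>100: print(cv2.boundingRect(q),cv2.contourArea(q))
a=cv2.resize(im[v-40:v+40,u-60:u+40,::-1],None,fx=5,fy=5,interpolation=2); print('crop origin',u-60,v-40)
cv2.imwrite('pics/c12.png',(255*(a/255.)**.5).astype(np.uint8))
E
```

```text
390 203
(345, 234, 30, 14) 235.0
(374, 188, 39, 37) 1004.0
(364, 177, 40, 52) 229.5
crop origin 330 163
```

View pics/c12.png

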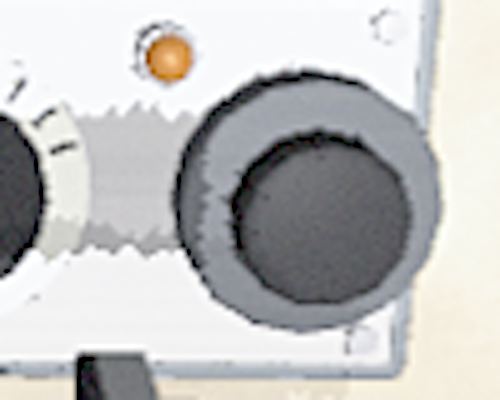

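```bash
python3 - <<'E'
from h import *
f=grab('wrist'); t=grab('top')
for z in (50,55,60): print(z,ray(f,394.6,206.6,z).round(1))
print(tri([(f,394.6,206.6),(t,687/3.6+180,271/3.6+150)]).round(1))
b=ray(f,394.6,206.6,56); s=plan([b[0],b[1],85],down(np.radians(52.5)))
E
```

```text
50 [ 507.7 -158.3   50. ]
55 [ 507.6 -156.4   55. ]
60 [ 507.4 -154.4   60. ]
[ 509.5 -154.5   62.5]
at [ 461.8 -117.6  144.7] q [-0.25  0.23  2.03 -0.    0.88  0.4 ] t 22.6 open 0.297 gf 0.0 F [1.1 0.1 0.4]
turn [0.02 0.   0.02] n 0.0 | dp(oldR) [-0.067  1.487  1.496] | dp(newR) [-0.064  1.491  1.492]
```

Call:
play_rows(
  rows=[
    {"dp":[-0.03,0.75,0],"turn":[0,0,0],"fingers":1},
    {"dp":[-0.04,0.75,0.2],"turn":[0,0,0],"fingers":1},
    {"dp":[0,0,0.6],"turn":[0,0,0],"fingers":1},
    {"dp":[0,0,0.6],"turn":[0,0,0],"fingers":1},
    {"dp":[0,0,0],"turn":[0,0,0],"fingers":1},
  ],
)

```text
clock: 23.02
eef_pos: [505.6, -155.9, 85.3]
tcp_rot: [-3.138, 0.002, 0.918]
contact_force: [-1.3, -0.1, -1.6]
opening: 0.001
grasp_force: 0.0
```

Call:
play_rows(
  rows=[
    {"dp":[0,0,0],"turn":[0,0,0],"fingers":1},
    {"dp":[0,0,0.3],"turn":[0,0,0],"fingers":1},
    {"dp":[0,0,0],"turn":[0,0,0],"fingers":1},
    {"dp":[0,0,0],"turn":[0,0,0],"fingers":1},
  ],
)

```text
clock: 23.35
eef_pos: [508.8, -156.5, 78.7]
tcp_rot: [3.137, -0.001, 0.918]
contact_force: [1.2, 0.1, -0.6]
opening: 0.0
grasp_force: 0.0
```

Call:
play_rows(
  rows=[
    {"dp":[0,0,0.1],"turn":[0,0,0],"fingers":1},
    {"dp":[0,0,0],"turn":[0,0,0],"fingers":1},
  ],
)

```text
clock: 23.52
eef_pos: [509.0, -156.6, 74.5]
tcp_rot: [3.136, -0.001, 0.918]
contact_force: [-0.0, 0.6, -0.7]
opening: -0.0
grasp_force: 0.0
```

Call:
play_rows(
  rows=[
    {"dp":[0,0,0.1],"turn":[0,0,0],"fingers":1},
    {"dp":[0,0,0],"turn":[0,0,0],"fingers":1},
  ],
)

```text
clock: 23.68
eef_pos: [508.7, -156.6, 69.9]
tcp_rot: [3.137, -0.001, 0.918]
contact_force: [0.3, 0.1, 0.2]
opening: 0.003
grasp_force: 0.0
```

Call:
play_rows(
  rows=[
    {"dp":[0,0,0.1],"turn":[0,0,0],"fingers":1},
    {"dp":[0,0,0],"turn":[0,0,0],"fingers":1},
  ],
)

```text
clock: 23.85
eef_pos: [508.9, -156.7, 65.6]
tcp_rot: [3.137, -0.001, 0.918]
contact_force: [0.9, -0.4, 1.8]
opening: 0.003
grasp_force: 0.8
```

Call:
play_rows(
  rows=[
    {"dp":[0,0,0.1],"turn":[0,0,0],"fingers":1},
    {"dp":[0,0,0],"turn":[0,0,0],"fingers":1},
  ],
)

```text
clock: 24.02
eef_pos: [509.0, -156.7, 61.7]
tcp_rot: [3.137, -0.001, 0.918]
contact_force: [0.1, 0.1, 3.9]
opening: -0.003
grasp_force: 1.9
```

Call:
play_rows(
  rows=[
    {"dp":[0,0,0.08],"turn":[0,0,0],"fingers":1},
    {"dp":[0,0,0],"turn":[0,0,0],"fingers":1},
  ],
)

```text
clock: 24.18
eef_pos: [509.1, -156.8, 59.8]
tcp_rot: [3.137, -0.001, 0.918]
contact_force: [-4.8, 1.9, 16.5]
opening: 0.0
grasp_force: 8.4
```

Call:
play_rows(
  rows=[
    {"dp":[0,0,0.06],"turn":[0,0,0],"fingers":1},
    {"dp":[0,0,0],"turn":[0,0,0],"fingers":1},
    {"dp":[0,0,0],"turn":[0,0,0],"fingers":1},
    {"dp":[0,0,0],"turn":[0,0,0],"fingers":1},
  ],
)

```text
clock: 24.52
eef_pos: [509.4, -156.9, 59.4]
tcp_rot: [3.136, -0.001, 0.918]
contact_force: [-11.8, 3.3, 44.0]
opening: -0.002
grasp_force: 21.9
```

Call:
play_rows(
  rows=[
    {"dp":[0,0,-0.2],"turn":[0,0,0],"fingers":1},
    {"dp":[0,0,-0.9],"turn":[0,0,0],"fingers":1},
    {"dp":[0,0,-0.9],"turn":[0,0,0],"fingers":1},
    {"dp":[0.03,-0.75,0],"turn":[0,0,0],"fingers":0.7},
    {"dp":[0.03,-0.75,0],"turn":[0,0,0],"fingers":0.7},
  ],
)

```text
clock: 24.93
eef_pos: [464.1, -118.7, 138.0]
tcp_rot: [3.132, -0.003, 0.917]
contact_force: [-1.4, 0.5, -0.1]
opening: 0.272
grasp_force: 0.0
```

Call:
play_rows(
  rows=[
    {"dp":[0,0,0],"turn":[0,0,0],"fingers":0.7},
    {"dp":[0,0,0],"turn":[0,0,0],"fingers":0.7},
  ],
)

```text
clock: 25.1
eef_pos: [461.2, -117.5, 136.0]
tcp_rot: [3.138, -0.0, 0.919]
contact_force: [-0.8, -0.1, 0.3]
opening: 0.3
grasp_force: 0.0
```

```bash
python3 - <<'E'
from h import *
s=plan([462.3,-118.4,62],down(np.radians(52.7)))
f=grab('wrist'); dial(f,(462,-118,72),20)
print(proj(f,M[3]+50*zc).round(0),proj(f,M[1]+62*zc).round(0))
for t in (130,150,170): print(t); lightbars(f,100,t,200,3000)
E
```

```text
at [ 461.2 -117.5  136. ] q [-0.25  0.24  2.04 -0.    0.86  0.4 ] t 25.1 open 0.3 gf 0.0 F [-0.8 -0.1  0.3]
turn [ 0.04 -0.   -0.01] n 0.0 | dp(oldR) [-0.002  0.029  1.851] | dp(newR) [-0.002  0.036  1.851]
ptr [322. 202.] 89 dir deg mod180 53.029585003129284 [ 466.6 -110.4   75. ] ctr px 323.0 213.0
[291. -69.] [ 483. -104.]
130
[388.   8.] [305.   8.] wpx 17.0 [563.2 -41.1] [528.2 -14.4]
150
[388.  10.] [306.  10.] wpx 11.0 [562.7 -41.9] [528.1 -15.5]
170
[414. 228.] [329. 228.] wpx 23.0 [ 507.4 -153.8] [ 464.3 -120.9]
[421. 178.] [313. 178.] wpx 30.0 [ 528.2 -129.3] [475.8 -89.3]
[306.  10.] [354.  11.] wpx 10.6 [528.1 -15.4] [548.1 -31.2]
```

Call:
play_rows(
  rows=[
    {"dp":[0,0.03,0.8],"turn":[0,0,0],"fingers":0.7},
    {"dp":[0,0,0.6],"turn":[0,0,0],"fingers":0.7},
    {"dp":[0,0,0.42],"turn":[0,0,0],"fingers":0.7},
    {"dp":[0,0,0],"turn":[0,0,0],"fingers":0.7},
    {"dp":[0,0,0],"turn":[0,0,0],"fingers":0.7},
  ],
)

```text
clock: 25.57
eef_pos: [463.6, -119.4, 62.5]
tcp_rot: [3.139, 0.0, 0.918]
contact_force: [0.6, -0.4, -0.2]
opening: 0.3
grasp_force: 0.0
```

Call:
play_rows(
  rows=[
    {"dp":[0,0,0],"turn":[0,0,0],"fingers":1},
    {"dp":[0,0,0],"turn":[0,0,0],"fingers":1},
    {"dp":[0,0,0],"turn":[0,0,0],"fingers":1},
    {"dp":[0,0,0],"turn":[0,0,0],"fingers":1},
    {"dp":[0,0,0],"turn":[0,0,0],"fingers":1},
  ],
  force=30,
)

```text
clock: 25.98
eef_pos: [463.0, -118.5, 64.1]
tcp_rot: [3.139, -0.001, 0.918]
contact_force: [-4.0, 4.6, -1.8]
opening: 0.118
grasp_force: 30.0
```

Call:
play_rows(
  rows=[
    {"dp":[0,0,0],"turn":[0,0,-0.8],"fingers":1},
    {"dp":[0,0,0],"turn":[0,0,-0.8],"fingers":1},
    {"dp":[0,0,0],"turn":[0,0,-0.8],"fingers":1},
    {"dp":[0,0,0],"turn":[0,0,-0.8],"fingers":1},
    {"dp":[0,0,0],"turn":[0,0,-0.8],"fingers":1},
  ],
)

```text
clock: 26.4
eef_pos: [462.6, -118.3, 64.0]
tcp_rot: [3.139, 0.0, 1.341]
contact_force: [-4.1, 7.6, -1.0]
opening: 0.122
grasp_force: 30.2
```

Call:
play_rows(
  rows=[
    {"dp":[0,0,0],"turn":[0,0,-0.8],"fingers":1},
    {"dp":[0,0,0],"turn":[0,0,-0.8],"fingers":1},
    {"dp":[0,0,0],"turn":[0,0,-0.8],"fingers":1},
    {"dp":[0,0,0],"turn":[0,0,-0.8],"fingers":1},
    {"dp":[0,0,0],"turn":[0,0,-0.8],"fingers":1},
  ],
)

```text
clock: 26.82
eef_pos: [462.3, -118.2, 64.0]
tcp_rot: [3.14, 0.001, 1.759]
contact_force: [-6.5, 5.5, 1.3]
opening: 0.122
grasp_force: 30.4
```

Call:
play_rows(
  rows=[
    {"dp":[0,0,0],"turn":[0,0,-0.8],"fingers":1},
    {"dp":[0,0,0],"turn":[0,0,-0.8],"fingers":1},
    {"dp":[0,0,0],"turn":[0,0,-0.8],"fingers":1},
    {"dp":[0,0,0],"turn":[0,0,-0.8],"fingers":1},
    {"dp":[0,0,0],"turn":[0,0,0],"fingers":1},
  ],
)

```text
clock: 27.23
eef_pos: [461.9, -118.3, 64.0]
tcp_rot: [3.141, 0.001, 2.096]
contact_force: [-5.7, 5.4, 2.2]
opening: 0.113
grasp_force: 30.5
```

```bash
python3 - <<'E'
from h import *
s=plan([462.3,-118.4,62],down(np.radians(121.3))); print(np.degrees(s['tcp_rot'][2]),s['wrist_torque'])
E
```

```text
at [ 461.9 -118.3   64. ] q [-0.25  0.37  2.08 -0.    0.69 -0.78] t 27.2 open 0.113 gf 30.5 F [-5.7  5.4  2.2]
turn [ 0.    0.01 -0.2 ] n 0.2 | dp(oldR) [-0.007  0.007  0.049] | dp(newR) [-0.007  0.007  0.049]
120.08776794058652 [0.95950583 0.95690263 0.05066729]
```

Call:
play_rows(
  rows=[
    {"dp":[0,0,0],"turn":[0,0,-0.3],"fingers":1},
    {"dp":[0,0,0],"turn":[0,0,0],"fingers":1},
    {"dp":[0,0,0],"turn":[0,0,0],"fingers":1},
    {"dp":[0,0,0],"turn":[0,0,0],"fingers":1},
  ],
)

```text
clock: 27.57
eef_pos: [461.9, -118.3, 64.0]
tcp_rot: [3.141, 0.001, 2.121]
contact_force: [-6.7, 5.7, 2.7]
opening: 0.122
grasp_force: 30.6
```

Call:
play_rows(
  rows=[
    {"dp":[0,0,0],"turn":[0,0,0],"fingers":0.7},
    {"dp":[0,0,0],"turn":[0,0,0],"fingers":0.7},
    {"dp":[0,0,0],"turn":[0,0,0],"fingers":0.7},
    {"dp":[0,0,0],"turn":[0,0,0],"fingers":0.7},
    {"dp":[0,0,-0.3],"turn":[0,0,0],"fingers":0.7},
  ],
)

```text
clock: 27.98
eef_pos: [462.9, -118.9, 74.4]
tcp_rot: [3.141, 0.003, 2.122]
contact_force: [-0.3, 0.5, -0.6]
opening: 0.297
grasp_force: 0.0
```

Call:
play_rows(
  rows=[
    {"dp":[0,0,-0.9],"turn":[0,0,0],"fingers":0.7},
    {"dp":[0,0,-0.9],"turn":[0,0,0],"fingers":0.7},
    {"dp":[0,0,-0.9],"turn":[0,0,0],"fingers":0.7},
    {"dp":[0,0,-0.9],"turn":[0,0,0],"fingers":0.7},
    {"dp":[0,0,0],"turn":[0,0,0],"fingers":0.7},
  ],
)

```text
clock: 28.4
eef_pos: [466.9, -119.8, 226.3]
tcp_rot: [3.132, 0.012, 2.122]
contact_force: [1.9, -0.4, -0.2]
opening: 0.299
grasp_force: 0.0
```

```bash
python3 - <<'E'
from h import *
# retrieve bit a from coil3: grip s=85 -> 25mm beyond mouth; approach 100mm back along -zt
p=M[3]+zc*25+zt*2.6-100*zt
s=plan(p,RI); print(p.round(1))
f=grab('wrist'); dial(f,(462,-118,72),20)
print(proj(f,M[3]+50*zc).round(0),proj(f,M[1]+62*zc).round(0))
for t in (130,150,170): print(t); lightbars(f,100,t,200,3000)
E
```

```text
at [ 466.9 -119.8  226.3] q [-0.25  0.13  1.95 -0.    1.05 -0.8 ] t 28.4 open 0.299 gf 0.0 F [ 1.9 -0.4 -0.2]
turn [-4.37  6.59 10.95] n 11.0 | dp(oldR) [1.068 1.258 1.583] | dp(newR) [-0.014 -0.526  2.225]
[488.2 -57.4 162.9]
ptr [314. 172.] 48 dir deg mod180 121.78534003063217 [ 456.4 -109.7   75. ] ctr px 314.0 181.0
[477. 110.] [514. 200.]
130
150
170
[604.  31.] [632. 117.] wpx 27.8 [594.2 116.7] [665.9  81.3]
```

Call:
play_rows(
  rows=[
    {"dp":[0,0,0],"turn":[-0.29,0.44,0.73],"fingers":0.5},
    {"dp":[0,0,0],"turn":[-0.29,0.44,0.73],"fingers":0.5},
    {"dp":[0,0,0],"turn":[-0.29,0.44,0.73],"fingers":0.5},
    {"dp":[0,0,0],"turn":[-0.29,0.44,0.73],"fingers":0.5},
    {"dp":[0,0,0],"turn":[-0.29,0.44,0.73],"fingers":0.5},
  ],
)

```text
clock: 28.87
eef_pos: [463.0, -118.8, 218.6]
tcp_rot: [3.031, -0.253, 1.749]
contact_force: [-0.9, 0.4, 0.2]
opening: 0.504
grasp_force: 0.0
```

Call:
play_rows(
  rows=[
    {"dp":[0,0,0],"turn":[-0.29,0.44,0.73],"fingers":0.5},
    {"dp":[0,0,0],"turn":[-0.29,0.44,0.73],"fingers":0.5},
    {"dp":[0,0,0],"turn":[-0.29,0.44,0.73],"fingers":0.5},
    {"dp":[0,0,0],"turn":[-0.29,0.44,0.73],"fingers":0.5},
    {"dp":[0,0,0],"turn":[-0.29,0.44,0.73],"fingers":0.5},
  ],
)

```text
clock: 29.28
eef_pos: [462.9, -119.0, 218.5]
tcp_rot: [3.026, -0.529, 1.366]
contact_force: [0.1, -0.1, 0.6]
opening: 0.5
grasp_force: 0.0
```

Call:
play_rows(
  rows=[
    {"dp":[0,0,0],"turn":[-0.29,0.44,0.73],"fingers":0.5},
    {"dp":[0,0,0],"turn":[-0.29,0.44,0.73],"fingers":0.5},
    {"dp":[0,0,0],"turn":[-0.29,0.44,0.73],"fingers":0.5},
    {"dp":[0,0,0],"turn":[-0.29,0.44,0.73],"fingers":0.5},
    {"dp":[0,0,0],"turn":[-0.29,0.44,0.73],"fingers":0.5},
  ],
)

```text
clock: 29.7
eef_pos: [462.7, -119.0, 218.4]
tcp_rot: [-3.121, -0.782, 0.898]
contact_force: [-0.3, 0.1, -0.4]
opening: 0.501
grasp_force: 0.0
```

```bash
python3 - <<'E'
from h import *
p=M[3]+zc*27+zt*2.6-100*zt
s=plan(p,RI)
E
```

```text
at [ 462.7 -119.   218.4] q [-0.78  0.23  2.11  0.88  1.13 -0.64] t 29.7 open 0.501 gf 0.0 F [-0.3  0.1 -0.4]
turn [-0.07  0.03 -0.12] n 0.1 | dp(oldR) [ 0.209 -0.418  2.122] | dp(newR) [ 0.208 -0.432  2.119]
```

Call:
play_rows(
  rows=[
    {"dp":[0,0,0],"turn":[-0.07,0.03,-0.12],"fingers":0.5},
    {"dp":[0.07,-0.145,0.7],"turn":[0,0,0],"fingers":0.5},
    {"dp":[0.07,-0.145,0.7],"turn":[0,0,0],"fingers":0.5},
    {"dp":[0.07,-0.145,0.7],"turn":[0,0,0],"fingers":0.5},
    {"dp":[0,0,0],"turn":[0,0,0],"fingers":0.5},
  ],
)

```text
clock: 30.12
eef_pos: [487.3, -52.9, 162.7]
tcp_rot: [-3.14, -0.782, 0.925]
contact_force: [-0.9, 0.3, -0.7]
opening: 0.501
grasp_force: 0.0
```

Call:
play_rows(
  rows=[
    {"dp":[0,0,0],"turn":[0,0,0],"fingers":0.5},
    {"dp":[0,0,0],"turn":[0,0,0],"fingers":0.5},
  ],
)

```text
clock: 30.28
eef_pos: [488.9, -56.5, 165.8]
tcp_rot: [3.137, -0.783, 0.926]
contact_force: [0.0, -0.1, -0.6]
opening: 0.504
grasp_force: 0.0
```

```bash
python3 - <<'E'
from h import *
p=M[3]+zc*27+zt*2.6
s=plan(p,RI)
f=grab('wrist')
print('axis proj',proj(f,M[3]+50*zc).round(0),proj(f,M[3]+27*zc).round(0),proj(f,M[3]+5*zc).round(0))
for t in (100,130,150,170,190): print(t); lightbars(f,100,t,200,3000)
E
```

```text
at [488.9 -56.5 165.8] q [-0.63  0.3   2.19  1.03  0.96 -0.74] t 30.3 open 0.504 gf 0.0 F [ 0.  -0.1 -0.6]
turn [-0.02  0.02  0.07] n 0.1 | dp(oldR) [-0.014  0.006  2.531] | dp(newR) [-0.02   0.     2.531]
axis proj [322. 174.] [322. 202.] [322. 226.]
100
[423. 341.] [478. 404.] wpx 17.0 [ 519.3 -125.2] [ 520.  -168.5]
[374. 233.] [386. 275.] wpx 14.9 [544.7 -50.2] [530.  -79.5]
[257.   7.] [213.   7.] wpx 14.0 [637.8 276.6] [592.3 310.9]
130
[424. 342.] [478. 404.] wpx 16.3 [ 519. -126.] [ 520.2 -168.6]
[374. 233.] [387. 273.] wpx 13.9 [544.5 -50. ] [530.9 -79. ]
150
[439. 358.] [480. 403.] wpx 12.8 [ 519.6 -138.1] [ 521.3 -168.7]
[374. 233.] [386. 274.] wpx 13.1 [544.4 -50.3] [530.6 -78.9]
170
[440. 359.] [480. 403.] wpx 12.1 [ 519.8 -138.9] [ 521.6 -168.8]
[382.  90.] [313. 102.] wpx 13.1 [659.8  64. ] [592.5  93.9]
190
[441. 361.] [480. 402.] wpx 11.7 [ 519.6 -140. ] [ 521.6 -168.5]
[382.  89.] [313. 103.] wpx 10.5 [661.3  65.6] [591.4  91.5]
```

```bash
python3 - <<'E'
from h import *
np.set_printoptions(linewidth=250)
f=grab('wrist'); p=f['pixels'].astype(int)
for v in (160,170,176,190,205,215,225): print(v,p[v,296:348:2].min(axis=1))
E
```

```text
160 [ 35  32  32  36  34  32  32  31  30  36  30  35  28  32  37  33  14 217 237 227 239 240 236 233 233 234]
170 [ 35  31  33  34  24  32  32  32  65 195 171 168 170 167 168 161  20  29  32  17 210 237 234 235 235 234]
176 [ 35  31  35  34  33  32  33  33  73 180 168 167 169 164 167 153  24  31  30  32  32  22 254 231 231 229]
190 [ 37  36  34  37  33  38  34  30 121 169 170 167 168 168 170 158  31  32  37  34  33  32  33  30  36  22]
205 [ 31  34  28  32  31  34  34  29 103 170 166 169 168 166 164 179 214 222 222 215 213 214 216 215 213 210]
215 [ 28   0  73 115 230 225 218 221 159 169 170 168 166 166 166 181 217 215 217 213 216 215 215 214 214 210]
225 [ 89  73  17  21  14  19  18  15 109 171 165 167 165 166 176  31  21  24  20  19  19  14  73 131 116  18]
```

```bash
python3 - <<'E'
from h import *
np.set_printoptions(linewidth=250)
f=grab('wrist'); p=f['pixels'].astype(int)
print(p[160:176,320].min(axis=1)); 
for c in (304,308,332,336): print(c,p[208:262:2,c].min(axis=1))
for nm,q in (('flange far edge',M[3]+19*zt),('flange near edge',M[3]-19*zt),('bit top, lying low',M[3]+50*zc+4*zt-6*zt),('bit top far',M[3]+50*zc+10*zt),('floor+3',M[3]+53*zc-2*zt)): print(nm,proj(f,q).round(1))
E
```

```text
[ 38  32  31  36  35  29  29  26  45 143 169 166 163 165 168 167]
304 [ 32  29  21 191 226 228 124   8  28  14  21  21  18  22  44  16  84  46  82  42 115  43 114  35 117  29 124]
308 [ 31  28  51 224 218 226 146   8  15  22  17  20  20  20  40  21  64  52 103  44 111  32 116  30 119  37 125]
332 [215 215 213 218 215 217 235  16  20  21  16  18  14  19  36  25  32  28 125  42 126  42 131  56 132  50 128]
336 [217 216 213 218 218 214 239  14  31  18  17  21  32  15  37  28  15  65  67  72  83  56  81  58  81  63  84]
flange far edge [320.4 224. ]
flange near edge [320.6 240.4]
bit top, lying low [320.9 174.8]
bit top far [320.8 172.2]
floor+3 [320.9 171.2]
```

Call:
play_rows(
  rows=[
    {"dp":[0,-0.03,0.65],"turn":[0,0,0.07],"fingers":0.5},
    {"dp":[0,0,0.65],"turn":[0,0,0],"fingers":0.5},
    {"dp":[0,0,0.65],"turn":[0,0,0],"fingers":0.5},
    {"dp":[0,0,0.5],"turn":[0,0,0],"fingers":0.5},
    {"dp":[0,0,0.15],"turn":[0,0,0],"fingers":0.5},
  ],
)

```text
clock: 30.85
eef_pos: [532.6, 3.4, 90.9]
tcp_rot: [-3.136, -0.783, 0.913]
contact_force: [-0.4, 0.4, -0.1]
opening: 0.5
grasp_force: 0.0
```

Call:
play_rows(
  rows=[
    {"dp":[0,0,0],"turn":[0,0,0],"fingers":0.5},
    {"dp":[0,0,0],"turn":[0,0,0],"fingers":1},
    {"dp":[0,0,0],"turn":[0,0,0],"fingers":1},
    {"dp":[0,0,0],"turn":[0,0,0],"fingers":1},
    {"dp":[0,0,0],"turn":[0,0,0],"fingers":1},
  ],
  force=90,
)

```text
clock: 31.27
eef_pos: [532.6, 1.9, 93.0]
tcp_rot: [-3.14, -0.784, 0.913]
contact_force: [-0.1, -1.7, 2.6]
opening: 0.057
grasp_force: 88.6
```

Call:
play_rows(
  rows=[
    {"dp":[0,0,0],"turn":[0,0,0],"fingers":1},
    {"dp":[0,0,0],"turn":[0,0,0],"fingers":1},
    {"dp":[0,0,0],"turn":[0,0,0],"fingers":1},
    {"dp":[0.1,0,-0.05],"turn":[0,0,0],"fingers":1},
  ],
)

```text
clock: 31.6
eef_pos: [532.9, 3.5, 96.0]
tcp_rot: [-3.137, -0.783, 0.912]
contact_force: [-0.6, 0.7, -0.9]
opening: 0.057
grasp_force: 88.4
```

Call:
play_rows(
  rows=[
    {"dp":[0,0,0],"turn":[0,0,0],"fingers":0.6},
    {"dp":[0,0,0],"turn":[0,0,0],"fingers":0.6},
    {"dp":[0,0,0],"turn":[0,0,0],"fingers":0.6},
    {"dp":[0,0,0.18],"turn":[0,0,0],"fingers":0.6},
    {"dp":[0,0,0],"turn":[0,0,0],"fingers":0.6},
  ],
)

```text
clock: 32.02
eef_pos: [536.3, 8.4, 90.5]
tcp_rot: [-3.137, -0.784, 0.913]
contact_force: [-0.4, 1.0, 0.1]
opening: 0.4
grasp_force: 0.0
```

Call:
play_rows(
  rows=[
    {"dp":[0,0,0],"turn":[0,0,0],"fingers":1},
    {"dp":[0,0,0],"turn":[0,0,0],"fingers":1},
    {"dp":[0,0,0],"turn":[0,0,0],"fingers":1},
    {"dp":[0,0,0],"turn":[0,0,0],"fingers":1},
    {"dp":[0,0,0],"turn":[0,0,0],"fingers":1},
  ],
)

```text
clock: 32.43
eef_pos: [536.1, 8.0, 91.2]
tcp_rot: [-3.137, -0.784, 0.913]
contact_force: [-1.9, -1.0, -0.5]
opening: 0.105
grasp_force: 89.8
```

Call:
play_rows(
  rows=[
    {"dp":[0,0,0],"turn":[0,0,0],"fingers":1},
    {"dp":[0,0,0],"turn":[0,0,0],"fingers":1},
    {"dp":[0,0,0],"turn":[0,0,0],"fingers":1},
  ],
)

```text
clock: 32.68
eef_pos: [536.1, 7.9, 91.2]
tcp_rot: [-3.137, -0.784, 0.913]
contact_force: [-1.0, -0.1, -0.2]
opening: 0.105
grasp_force: 89.9
```

Call:
play_rows(
  rows=[
    {"dp":[0.2,0,0],"turn":[0,0,0],"fingers":1},
    {"dp":[0.5,0,0],"turn":[0,0,0],"fingers":1},
    {"dp":[0.5,0,0],"turn":[0,0,0],"fingers":1},
    {"dp":[0.5,0,0],"turn":[0,0,0],"fingers":1},
    {"dp":[0.6,0,0],"turn":[0,0,0],"fingers":1},
  ],
)

```text
clock: 33.1
eef_pos: [576.3, 60.2, 156.8]
tcp_rot: [-3.136, -0.784, 0.912]
contact_force: [0.0, -0.2, -1.6]
opening: 0.103
grasp_force: 89.8
```

```bash
python3 - <<'E'
from h import *
e=np.array([536.1,7.9,91.2]); d=e-M[3]; print('s',d@zc+60,'zt off',d@zt,'y',d@uy)
k=d@zc+60-55
c=np.array([515,115,0]); p=c+k*ux; p[2]=110
print(p.round(1)); s=plan(p,down(th))
E
```

```text
s 91.47962387715691 zt off 10.549263154035103 y 1.7580408890340344
[537.2 143.9 110. ]
at [576.3  60.2 156.8] q [-0.3   0.35  2.14  1.23  0.78 -0.62] t 33.1 open 0.103 gf 89.8 F [ 0.  -0.2 -1.6]
turn [-0.03 -7.48 -0.02] n 7.5 | dp(oldR) [-0.078 -2.048  1.586] | dp(newR) [ 1.067 -2.051  1.171]
```

Call:
play_rows(
  rows=[
    {"dp":[0.3,-0.68,0],"turn":[0,0,0],"fingers":1},
    {"dp":[0.2,-0.68,0],"turn":[0,0,0],"fingers":1},
    {"dp":[0,-0.68,0],"turn":[0,0,0],"fingers":1},
    {"dp":[0,0,0],"turn":[0,-0.7,0],"fingers":1},
    {"dp":[0,0,0],"turn":[0,-0.7,0],"fingers":1},
  ],
)

```text
clock: 33.52
eef_pos: [518.0, 121.0, 170.2]
tcp_rot: [-3.136, -0.634, 0.912]
contact_force: [0.6, 1.3, -1.3]
opening: 0.105
grasp_force: 89.8
```

Call:
play_rows(
  rows=[
    {"dp":[0,0,0],"turn":[0,-0.7,0],"fingers":1},
    {"dp":[0,0,0],"turn":[0,-0.7,0],"fingers":1},
    {"dp":[0,0,0],"turn":[0,-0.7,0],"fingers":1},
    {"dp":[0,0,0],"turn":[0,-0.7,0],"fingers":1},
    {"dp":[0,0,0],"turn":[0,-0.7,0],"fingers":1},
  ],
)

```text
clock: 33.93
eef_pos: [520.3, 120.6, 171.6]
tcp_rot: [-3.141, -0.269, 0.915]
contact_force: [-0.0, 0.4, -1.2]
opening: 0.101
grasp_force: 89.7
```

Call:
play_rows(
  rows=[
    {"dp":[0,0,0],"turn":[0,-0.7,0],"fingers":1},
    {"dp":[0,0,0],"turn":[0,-0.7,0],"fingers":1},
    {"dp":[0,0,0],"turn":[0,-0.7,0],"fingers":1},
    {"dp":[0,0,0],"turn":[0,-0.48,0],"fingers":1},
    {"dp":[0,0,0],"turn":[0,0,0],"fingers":1},
  ],
)

```text
clock: 34.35
eef_pos: [521.2, 122.1, 171.1]
tcp_rot: [-3.139, -0.001, 0.917]
contact_force: [0.1, 0.2, -1.4]
opening: 0.107
grasp_force: 89.7
```

```bash
python3 - <<'E'
from h import *
s=plan([537.2,143.9,40],down(th))
f=grab('wrist'); dial(f,(462,-118,72),20)
R=Rt(s); b=s['eef_pos']-6.5*R[:,2]
for q in (18.5,0,-36,-60,-91): print(q,proj(f,b+q*R[:,0]).round(0))
p=f['pixels'].astype(int).min(axis=2)
for v in (230,240,250,260,270,280,290,300): print(v,p[v,296:350:2])
E
```

```text
at [521.2 122.1 171.1] q [0.23 0.28 1.88 0.   0.98 0.88] t 34.4 open 0.107 gf 89.7 F [ 0.1  0.2 -1.4]
turn [-0.02 -0.01  0.01] n 0.0 | dp(oldR) [ 0.672 -0.006  3.278] | dp(newR) [ 0.676 -0.013  3.277]
18.5 [323. 221.]
0 [323. 256.]
-36 [323. 318.]
-60 [322. 356.]
-91 [322. 400.]
230 [ 16  13  19  18  12  36 134 116 115 113 117 114 113 116 116 117 113 120
  17  26  29  31  28  32  30  30  31]
240 [65 63 65 65 69 40  9 55 84 84 85 86 86 83 87 82 76  7 37 58 57 58 59 59
 28 30 31]
250 [65 58 59 59 58  3 11 53 88 84 86 87 87 90 86 88 77  5  2 56 58 61 56 60
 62  2  5]
260 [57 53 58 59 40  9  1 53 88 86 86 89 84 89 86 87 73  8 10 23 61 59 58 58
 62 56  1]
270 [  9  10   3 111  32  19   4  53  92  87  86  85  86  83  86  85  72   6
  22  16 117   3   7   7  11  14  16]
280 [12 12 11  7 18 22  7 52 87 87 81 83 87 83 84 88 73  7 22 21  7  7 10 15
  5 12 15]
290 [14 14  2  8 14 19  1 78 89 86 88 86 77 85 86 85 85  0 24 16  7 12 11  8
 18  8  9]
300 [15 14 14 12 18 19  8 92 86 81 85 85 85 86 82 82 83 11 15 19 14 15  8  8
  8 14 11]
```

Call:
play_rows(
  rows=[
    {"dp":[0.17,0,0.8],"turn":[0,0,0],"fingers":1},
    {"dp":[0.17,0,0.8],"turn":[0,0,0],"fingers":1},
    {"dp":[0.17,0,0.8],"turn":[0,0,0],"fingers":1},
    {"dp":[0.17,0,0.8],"turn":[0,0,0],"fingers":1},
    {"dp":[0,0,0.1],"turn":[0,0,0],"fingers":1},
  ],
)

```text
clock: 34.82
eef_pos: [533.4, 142.0, 34.1]
tcp_rot: [-3.134, 0.001, 0.915]
contact_force: [-0.5, -1.4, -1.3]
opening: 0.102
grasp_force: 89.7
```

Call:
play_rows(
  rows=[
    {"dp":[0,0,0.2],"turn":[0,0,0],"fingers":1},
    {"dp":[0,0,0.2],"turn":[0,0,0],"fingers":1},
    {"dp":[0,0,0],"turn":[0,0,0],"fingers":1},
    {"dp":[0,0,0],"turn":[0,0,0],"fingers":1},
  ],
)

```text
clock: 35.15
eef_pos: [536.8, 142.4, 23.6]
tcp_rot: [-3.139, -0.003, 0.916]
contact_force: [0.3, 0.1, -0.7]
opening: 0.101
grasp_force: 89.7
```

Call:
play_rows(
  rows=[
    {"dp":[0,0,0.1],"turn":[0,0,0],"fingers":1},
    {"dp":[0,0,0],"turn":[0,0,0],"fingers":1},
  ],
)

```text
clock: 35.32
eef_pos: [536.8, 142.6, 19.2]
tcp_rot: [-3.139, -0.003, 0.916]
contact_force: [-0.5, 0.4, -1.2]
opening: 0.104
grasp_force: 89.7
```

Call:
play_rows(
  rows=[
    {"dp":[0,0,0.08],"turn":[0,0,0],"fingers":1},
    {"dp":[0,0,0],"turn":[0,0,0],"fingers":1},
  ],
)

```text
clock: 35.48
eef_pos: [536.3, 142.5, 15.3]
tcp_rot: [-3.139, -0.002, 0.916]
contact_force: [-1.2, -0.1, -1.8]
opening: 0.105
grasp_force: 89.7
```

Call:
play_rows(
  rows=[
    {"dp":[0,0,0.06],"turn":[0,0,0],"fingers":1},
    {"dp":[0,0,0],"turn":[0,0,0],"fingers":1},
  ],
)

```text
clock: 35.65
eef_pos: [536.2, 142.5, 12.7]
tcp_rot: [-3.138, -0.002, 0.916]
contact_force: [0.2, -0.4, -1.0]
opening: 0.106
grasp_force: 89.7
```

Call:
play_rows(
  rows=[
    {"dp":[0,0,0.04],"turn":[0,0,0],"fingers":1},
    {"dp":[0,0,0],"turn":[0,0,0],"fingers":1},
  ],
)

```text
clock: 35.82
eef_pos: [536.2, 142.5, 11.1]
tcp_rot: [-3.138, -0.002, 0.916]
contact_force: [0.1, 0.1, -0.7]
opening: 0.108
grasp_force: 89.7
```

Call:
play_rows(
  rows=[
    {"dp":[0,0,0.05],"turn":[0,0,0],"fingers":1},
    {"dp":[0,0,0],"turn":[0,0,0],"fingers":1},
  ],
)

```text
clock: 35.98
eef_pos: [536.2, 142.6, 9.0]
tcp_rot: [-3.138, -0.002, 0.916]
contact_force: [0.1, -0.5, -1.0]
opening: 0.102
grasp_force: 89.7
```

Call:
play_rows(
  rows=[
    {"dp":[0,0,0.03],"turn":[0,0,0],"fingers":1},
    {"dp":[0,0,0],"turn":[0,0,0],"fingers":1},
  ],
)

```text
clock: 36.15
eef_pos: [536.3, 142.6, 7.9]
tcp_rot: [-3.138, -0.002, 0.916]
contact_force: [0.2, -0.1, -1.2]
opening: 0.105
grasp_force: 89.7
```

Call:
play_rows(
  rows=[
    {"dp":[0,0,0.03],"turn":[0,0,0],"fingers":1},
    {"dp":[0,0,0],"turn":[0,0,0],"fingers":1},
    {"dp":[0,0,0],"turn":[0,0,0],"fingers":0.65},
    {"dp":[0,0,0],"turn":[0,0,0],"fingers":0.65},
    {"dp":[0,0,0],"turn":[0,0,0],"fingers":0.65},
  ],
)

```text
clock: 36.57
eef_pos: [536.4, 142.6, 7.0]
tcp_rot: [-3.139, -0.002, 0.916]
contact_force: [0.7, -0.3, -0.0]
opening: 0.348
grasp_force: 0.0
```

Call:
play_rows(
  rows=[
    {"dp":[0,0,0],"turn":[0,0,0],"fingers":0.65},
    {"dp":[0,0,-0.5],"turn":[0,0,0],"fingers":0.65},
    {"dp":[0,0,-0.9],"turn":[0,0,0],"fingers":0.65},
    {"dp":[0,0,-0.9],"turn":[0,0,0],"fingers":0.65},
    {"dp":[0,0,-0.9],"turn":[0,0,0],"fingers":0.65},
  ],
)

```text
clock: 36.98
eef_pos: [536.0, 142.0, 136.1]
tcp_rot: [-3.138, -0.001, 0.916]
contact_force: [1.3, 0.1, -0.5]
opening: 0.348
grasp_force: 0.0
```

Call:
play_rows(
  rows=[
    {"dp":[0,0,-0.9],"turn":[0,0,0],"fingers":0.5},
    {"dp":[0,0,-0.9],"turn":[0,0,0],"fingers":0.5},
    {"dp":[0,0,0],"turn":[0,0,0],"fingers":0.5},
    {"dp":[0,0,0],"turn":[0,0,0],"fingers":0.5},
  ],
)

```text
clock: 37.32
eef_pos: [538.0, 142.2, 209.3]
tcp_rot: [-3.141, -0.006, 0.916]
contact_force: [-0.5, 0.0, -0.4]
opening: 0.502
grasp_force: 0.0
```

```bash
python3 - <<'E'
from h import *
p=M[1]+zc*27-100*zt
s=plan(p,RI)
f=grab('wrist')
for t in (60,80,100,130,160): print(t); lightbars(f,14,t,300,3000)
E
```

```text
at [538.  142.2 209.3] q [0.25 0.27 1.81 0.   1.06 0.91] t 37.3 open 0.502 gf 0.0 F [-0.5  0.  -0.4]
turn [ 0.    7.44 -0.  ] n 7.4 | dp(oldR) [-4.719  4.147  1.05 ] | dp(newR) [-4.095  4.146 -2.57 ]
60
[449. 372.] [484. 399.] wpx 11.9 [ 513.5 -179.6] [ 528.  -251.2]
[ 54. 343.] [ 12. 371.] wpx 16.1 [117.6 182.2] [ 34.7 187.5]
[232. 176.] [165. 229.] wpx 27.6 [458.9 206.9] [352.2 207.8]
[318. 162.] [318. 235.] wpx 10.0 [547.1 159.7] [493.1  89.6]
[184. 147.] [131. 187.] wpx 25.1 [438.5 264. ] [357.8 268.8]
[156.  36.] [112.  72.] wpx 14.5 [493.9 363.1] [432.8 367.6]
80
[318. 162.] [318. 235.] wpx 10.0 [547.1 159.7] [493.1  89.6]
[648.  68.] [527. 134.] wpx 37.9 [881.4  27.3] [749.3  44.3]
100
[318. 162.] [318. 235.] wpx 10.0 [547.1 159.7] [493.1  89.6]
[647.  69.] [529. 133.] wpx 36.5 [881.   27.1] [752.   43.2]
130
[646.  72.] [528. 131.] wpx 32.7 [878.4  24.6] [752.3  46. ]
160
[647.  70.] [539. 147.] wpx 29.4 [880.   25.9] [753.7  22.5]
```

Call:
play_rows(
  rows=[
    {"dp":[-0.67,0.59,0],"turn":[0,0,0],"fingers":0.5},
    {"dp":[-0.67,0.59,0],"turn":[0,0,0],"fingers":0.5},
    {"dp":[-0.67,0.59,0],"turn":[0,0,0],"fingers":0.5},
    {"dp":[-0.67,0.59,0],"turn":[0,0,0],"fingers":0.5},
    {"dp":[-0.67,0.59,0],"turn":[0,0,0],"fingers":0.5},
  ],
)

```text
clock: 37.78
eef_pos: [547.2, -37.7, 204.3]
tcp_rot: [-3.136, -0.0, 0.916]
contact_force: [2.1, -0.4, 0.1]
opening: 0.502
grasp_force: 0.0
```

Call:
play_rows(
  rows=[
    {"dp":[-0.67,0.59,0],"turn":[0,0,0],"fingers":0.5},
    {"dp":[-0.67,0.59,0],"turn":[0,0,0],"fingers":0.5},
    {"dp":[0,0,0],"turn":[0,0,0],"fingers":0.5},
    {"dp":[0,0,0],"turn":[0,0.7,0],"fingers":0.5},
    {"dp":[0,0,0],"turn":[0,0.7,0],"fingers":0.5},
  ],
)

```text
clock: 38.2
eef_pos: [553.0, -107.3, 204.1]
tcp_rot: [-3.136, -0.15, 0.915]
contact_force: [-0.9, 0.1, -0.5]
opening: 0.5
grasp_force: 0.0
```

Call:
play_rows(
  rows=[
    {"dp":[0,0,0],"turn":[0,0.7,0],"fingers":0.5},
    {"dp":[0,0,0],"turn":[0,0.7,0],"fingers":0.5},
    {"dp":[0,0,0],"turn":[0,0.7,0],"fingers":0.5},
    {"dp":[0,0,0],"turn":[0,0.7,0],"fingers":0.5},
    {"dp":[0,0,0],"turn":[0,0.7,0],"fingers":0.5},
  ],
)

```text
clock: 38.62
eef_pos: [552.6, -107.1, 204.6]
tcp_rot: [-3.136, -0.518, 0.912]
contact_force: [-1.1, 0.1, 0.3]
opening: 0.503
grasp_force: 0.0
```

Call:
play_rows(
  rows=[
    {"dp":[0,0,0],"turn":[0,0.7,0],"fingers":0.5},
    {"dp":[0,0,0],"turn":[0,0.7,0],"fingers":0.5},
    {"dp":[0,0,0],"turn":[0,0.7,0],"fingers":0.5},
    {"dp":[0,0,0],"turn":[0,0.44,0],"fingers":0.5},
    {"dp":[0,0,0],"turn":[0,0,0],"fingers":0.5},
  ],
)

```text
clock: 39.03
eef_pos: [551.5, -107.4, 203.0]
tcp_rot: [-3.128, -0.782, 0.904]
contact_force: [-0.2, -0.0, -0.3]
opening: 0.5
grasp_force: 0.0
```

```bash
python3 - <<'E'
from h import *
p=M[1]+zc*30-80*zt
s=plan(p,RI)
E
```

```text
at [ 551.5 -107.4  203. ] q [-0.64  0.34  2.    0.95  1.05 -0.58] t 39.0 open 0.5 gf 0.0 F [-0.2 -0.  -0.3]
turn [-0.05  0.03 -0.08] n 0.1 | dp(oldR) [-0.549  0.09   1.174] | dp(newR) [-0.553  0.08   1.173]
```

Call:
play_rows(
  rows=[
    {"dp":[0,0,0],"turn":[-0.05,0.03,-0.08],"fingers":0.5},
    {"dp":[-0.28,0.04,0.59],"turn":[0,0,0],"fingers":0.5},
    {"dp":[-0.27,0.04,0.59],"turn":[0,0,0],"fingers":0.5},
    {"dp":[0,0,0],"turn":[0,0,0],"fingers":0.5},
    {"dp":[0,0,0],"turn":[0,0,0],"fingers":0.5},
  ],
)

```text
clock: 39.45
eef_pos: [566.4, -94.3, 156.4]
tcp_rot: [3.136, -0.783, 0.924]
contact_force: [0.0, 0.2, 0.9]
opening: 0.506
grasp_force: 0.0
```

```bash
python3 - <<'E'
from h import *
np.set_printoptions(linewidth=250)
p=M[1]+zc*30+zt*8
s=plan(p,RI)
f=grab('wrist'); P=f['pixels'].astype(int).min(axis=2)
print('axis proj',proj(f,M[1]+62*zc).round(0),proj(f,M[1]+30*zc).round(0))
for v in (160,170,180,190,200,210,220): print(v,P[v,290:356:2])
print(P[140:190:2,321])
E
```

```text
at [566.4 -94.3 156.4] q [-0.6   0.42  2.02  1.02  0.97 -0.67] t 39.5 open 0.506 gf 0.0 F [0.  0.2 0.9]
turn [-0.    0.02  0.05] n 0.1 | dp(oldR) [-0.07  -0.018  2.206] | dp(newR) [-0.075 -0.018  2.205]
axis proj [321. 170.] [321. 211.]
160 [232 232 226 219 139 236 241 247 247 247 247 246 247 247 247 247 247 247 246 247 246 245 245 244 244 244 244 243 243 243 244 244 235]
170 [237 241 240 230 147  82  62  63 188 242 236 241 147 215 234 236 223 164 238 247 247 247 246 246 246 245 245 238 239 245  76  57 208]
180 [234 234 234 212 131 141 113   3  12  17  11  13 177 220 239 237 229 182  64  74  79  77  81  78  81  45  51  11  15   9  69 203 187]
190 [232 230 226 227 229 223 219 228 110  83  90  56 180 226 239 237 227 171   0  16  13  11  13  13   8   7 204 218 203 195 196 211 224]
200 [218 216 217 208 201 210 211 210 209 204 204 182 180 228 239 234 223 161 210 197 200 189 196 203 203 211 220 219 221 229 226 230 237]
210 [205 202 205 199 191 193 192 149 192 185 188 171 183 227 239 235 217 153 195 197 195 194 193 196 209 208 212 220 226 230 232 231 228]
220 [199 200 197 196 192 193 195 193 196 198 193 168 184 223 234 233 215 155 209 202 202 197 200 203 209 218 154 223 222 227 233 229 226]
[245 246 247 247 247 247 246 246 246 246 246 247 246 247 242 232 232 233 231 233 233 232 233 232 234]
```

Call:
play_rows(
  rows=[
    {"dp":[-0.07,-0.04,0.6],"turn":[0,0,0.05],"fingers":0.5},
    {"dp":[0,0,0.6],"turn":[0,0,0],"fingers":0.5},
    {"dp":[0,0,0.6],"turn":[0,0,0],"fingers":0.5},
    {"dp":[0,0,0.35],"turn":[0,0,0],"fingers":0.5},
    {"dp":[0,0,0.14],"turn":[0,0,0],"fingers":0.5},
  ],
)

```text
clock: 39.92
eef_pos: [604.7, -44.0, 90.6]
tcp_rot: [3.137, -0.784, 0.919]
contact_force: [0.0, 0.0, -0.8]
opening: 0.496
grasp_force: 0.0
```

Call:
play_rows(
  rows=[
    {"dp":[0,0,0],"turn":[0,0,0],"fingers":0.5},
    {"dp":[0,0,0],"turn":[0,0,0],"fingers":1},
    {"dp":[0,0,0],"turn":[0,0,0],"fingers":1},
    {"dp":[0,0,0],"turn":[0,0,0],"fingers":1},
    {"dp":[0,0,0],"turn":[0,0,0],"fingers":1},
  ],
  force=90,
)

```text
clock: 40.33
eef_pos: [604.5, -45.9, 91.3]
tcp_rot: [3.136, -0.785, 0.918]
contact_force: [-1.1, -1.9, 3.2]
opening: 0.076
grasp_force: 88.4
```

Call:
play_rows(
  rows=[
    {"dp":[0,0,0],"turn":[0,0,0],"fingers":1},
    {"dp":[0,0,0],"turn":[0,0,0],"fingers":1},
    {"dp":[0,0,0],"turn":[0,0,0],"fingers":1},
  ],
)

```text
clock: 40.58
eef_pos: [604.6, -45.7, 91.2]
tcp_rot: [3.136, -0.785, 0.918]
contact_force: [-3.6, -3.5, 6.8]
opening: 0.076
grasp_force: 88.8
```

Call:
play_rows(
  rows=[
    {"dp":[0.2,0,0],"turn":[0,0,0],"fingers":1},
    {"dp":[0.5,0,0],"turn":[0,0,0],"fingers":1},
    {"dp":[0.5,0,0],"turn":[0,0,0],"fingers":1},
    {"dp":[0.5,0,0],"turn":[0,0,0],"fingers":1},
    {"dp":[0.6,0,0],"turn":[0,0,0],"fingers":1},
  ],
)

```text
clock: 41.0
eef_pos: [643.5, 7.0, 155.4]
tcp_rot: [3.139, -0.784, 0.916]
contact_force: [0.3, -0.6, -0.4]
opening: 0.08
grasp_force: 88.3
```

```bash
python3 - <<'E'
from h import *
np.set_printoptions(linewidth=250)
e=np.array([604.6,-45.7,91.2]); d=e-M[1]; print('s',d@zc+60,'zt off',d@zt)
k=d@zc+60-61
c=np.array([567,103,0]); p=c+k*ux; p[2]=110
print(p.round(1)); s=plan(p,down(th))
f=grab('wrist'); P=f['pixels'].astype(int).min(axis=2)
for v in (190,200,210,220,230,240,250,270,290): print(v,P[v,290:356:2])
E
```

```text
s 90.52844816554682 zt off 9.598087442425019
[585.  126.4 110. ]
at [643.5   7.  155.4] q [-0.36  0.44  1.97  1.13  0.84 -0.55] t 41.0 open 0.08 gf 88.3 F [ 0.3 -0.6 -0.4]
turn [ 0.02 -7.48 -0.02] n 7.5 | dp(oldR) [ 0.244 -2.983  1.839] | dp(newR) [ 1.478 -2.978  1.136]
190 [164 159 158 165 160 160 159 161 173 171 172   0   0   0   0   0   0   1   9  20  24  22  25  26  23  27  29  28  26  23  28  26  25]
200 [163 177 173 154 162 166 170 172 176 141  91 179 212 227 234 239 233 228 208 166   9  24  25  27  25  26  20  25  25  23  25  26  29]
210 [170 170 178 177 181 181 178 183 186  86  98 186 214 229 236 238 233 227 205 166   0  14  24  22  23  20  26  23  21  23  22  18  13]
220 [193 192 189 195 200 199 198 203 206 210 128 185 214 228 236 238 233 227 209 154   0  11  15   9  15   8   8  12   8  15  10   5   7]
230 [205 208 207 202 198 201 201 201 203 210 131 184 215 230 237 238 233 228 205 148 227 229 177 123 108 173 167 196 192 205 199 194 202]
240 [217 211 211 204 192 184 181 181 182 168  21  77 222 231 237 238 233 215  65  23 128 182 183 185 182 197 252 250 249 250 249 225 199]
250 [ 33  33  24 119 185 181 182 182 188  78  27  32 228 231 235 236 236 224  42  24  58 195 183 182 182 182 162  26  33  33  33  34  25]
270 [ 33  31  25  36  35  37  29 102 195  32  36  36 198 220 236 235 141 140  45  24  37 146 150  30  32  35  35  21  32  36  33  38  38]
290 [ 38  35  35  36  34  37  15  14  11  40  34  72 135 134  81 107 109 104  74  15  20  15  15  13  34  34  31  34  32  37  34  35  32]
```

Call:
play_rows(
  rows=[
    {"dp":[0.2,-0.74,0],"turn":[0,0,0],"fingers":1},
    {"dp":[0.1,-0.74,0],"turn":[0,0,0],"fingers":1},
    {"dp":[0.1,-0.74,0],"turn":[0,0,0],"fingers":1},
    {"dp":[0.1,-0.74,0],"turn":[0,0,0],"fingers":1},
    {"dp":[0,0,0],"turn":[0,-0.7,0],"fingers":1},
  ],
)

```text
clock: 41.47
eef_pos: [551.2, 93.1, 166.4]
tcp_rot: [-3.135, -0.71, 0.913]
contact_force: [-1.6, -0.4, -3.2]
opening: 0.082
grasp_force: 88.3
```

Call:
play_rows(
  rows=[
    {"dp":[0,0,0],"turn":[0,-0.7,0],"fingers":1},
    {"dp":[0,0,0],"turn":[0,-0.7,0],"fingers":1},
    {"dp":[0,0,0],"turn":[0,-0.7,0],"fingers":1},
    {"dp":[0,0,0],"turn":[0,-0.7,0],"fingers":1},
    {"dp":[0,0,0],"turn":[0,-0.7,0],"fingers":1},
  ],
)

```text
clock: 41.88
eef_pos: [558.5, 89.6, 169.5]
tcp_rot: [3.137, -0.341, 0.915]
contact_force: [0.0, 0.5, -1.4]
opening: 0.076
grasp_force: 88.3
```

Call:
play_rows(
  rows=[
    {"dp":[0,0,0],"turn":[0,-0.7,0],"fingers":1},
    {"dp":[0,0,0],"turn":[0,-0.7,0],"fingers":1},
    {"dp":[0,0,0],"turn":[0,-0.7,0],"fingers":1},
    {"dp":[0,0,0],"turn":[0,-0.7,0],"fingers":1},
    {"dp":[0,0,0],"turn":[0,-0.48,0],"fingers":1},
  ],
)

```text
clock: 42.3
eef_pos: [558.9, 90.2, 169.4]
tcp_rot: [3.138, 0.003, 0.915]
contact_force: [0.5, 0.1, 0.0]
opening: 0.081
grasp_force: 88.4
```

Call:
play_rows(
  rows=[
    {"dp":[0,0,0],"turn":[0,0,0],"fingers":1},
    {"dp":[0,0,0],"turn":[0,0,0],"fingers":1},
  ],
)

```text
clock: 42.47
eef_pos: [558.3, 90.7, 168.6]
tcp_rot: [3.14, -0.002, 0.916]
contact_force: [-0.4, -0.1, -1.0]
opening: 0.077
grasp_force: 88.4
```

```bash
python3 - <<'E'
from h import *
s=plan([585,126.4,40],down(th))
f=grab('wrist')
for t in (60,80,100): print(t); lightbars(f,14,t,300,3000)
E
```

```text
at [558.3  90.7 168.6] q [ 0.16  0.33  1.82 -0.    0.99  0.81] t 42.5 open 0.077 gf 88.4 F [-0.4 -0.1 -1. ]
turn [ 0.02 -0.02 -0.  ] n 0.0 | dp(oldR) [ 1.108 -0.022  3.217] | dp(newR) [ 1.114 -0.015  3.215]
60
[320. 192.] [320. 333.] wpx 19.0 [553.3  86.4] [449.9 -48.4]
[268. 137.] [273. 223.] wpx 12.5 [547.2 161.2] [493.5  89.7]
80
[320. 192.] [320. 326.] wpx 17.0 [553.3  86.4] [455.7 -40.8]
[268. 137.] [273. 223.] wpx 11.9 [547.3 160.8] [493.7  89.5]
100
[320. 192.] [320. 288.] wpx 17.0 [553.3  86.4] [486.   -1.3]
[268. 137.] [273. 222.] wpx 11.5 [547.3 160.8] [494.4  90.5]
```

Call:
play_rows(
  rows=[
    {"dp":[0.28,0,0.8],"turn":[0,0,0],"fingers":1},
    {"dp":[0.28,0,0.8],"turn":[0,0,0],"fingers":1},
    {"dp":[0.28,0,0.8],"turn":[0,0,0],"fingers":1},
    {"dp":[0.28,0,0.8],"turn":[0,0,0],"fingers":1},
    {"dp":[0,0,0],"turn":[0,0,0],"fingers":1},
  ],
)

```text
clock: 42.93
eef_pos: [582.9, 125.1, 35.4]
tcp_rot: [-3.139, 0.004, 0.914]
contact_force: [-2.2, -0.7, -0.5]
opening: 0.077
grasp_force: 88.5
```

Call:
play_rows(
  rows=[
    {"dp":[0,0,0.4],"turn":[0,0,0],"fingers":1},
    {"dp":[0,0,0.2],"turn":[0,0,0],"fingers":1},
    {"dp":[0,0,0],"turn":[0,0,0],"fingers":1},
    {"dp":[0,0,0],"turn":[0,0,0],"fingers":1},
  ],
)

```text
clock: 43.27
eef_pos: [586.1, 124.9, 17.9]
tcp_rot: [3.139, -0.001, 0.914]
contact_force: [0.5, 0.2, -0.1]
opening: 0.078
grasp_force: 88.5
```

Call:
play_rows(
  rows=[
    {"dp":[0,0,0.06],"turn":[0,0,0],"fingers":1},
    {"dp":[0,0,0],"turn":[0,0,0],"fingers":1},
  ],
)

```text
clock: 43.43
eef_pos: [586.8, 125.4, 15.7]
tcp_rot: [3.138, -0.002, 0.914]
contact_force: [0.4, -0.3, -0.3]
opening: 0.072
grasp_force: 88.5
```

Call:
play_rows(
  rows=[
    {"dp":[0,0,0.08],"turn":[0,0,0],"fingers":1},
    {"dp":[0,0,0],"turn":[0,0,0],"fingers":1},
  ],
)

```text
clock: 43.6
eef_pos: [586.7, 125.1, 12.8]
tcp_rot: [3.138, -0.001, 0.915]
contact_force: [-4.0, -4.0, 15.0]
opening: 0.078
grasp_force: 90.6
```

Call:
play_rows(
  rows=[
    {"dp":[0,0,0.05],"turn":[0,0,0],"fingers":1},
    {"dp":[0,0,0],"turn":[0,0,0],"fingers":1},
  ],
)

```text
clock: 43.77
eef_pos: [586.6, 124.8, 11.7]
tcp_rot: [3.138, -0.001, 0.915]
contact_force: [-8.3, -6.3, 25.1]
opening: 0.083
grasp_force: 91.9
```

Call:
play_rows(
  rows=[
    {"dp":[0,0,0.04],"turn":[0,0,0],"fingers":1},
    {"dp":[0,0,0],"turn":[0,0,0],"fingers":1},
  ],
)

```text
clock: 43.93
eef_pos: [587.0, 125.1, 10.5]
tcp_rot: [3.137, -0.002, 0.915]
contact_force: [-7.9, -5.5, 25.6]
opening: 0.079
grasp_force: 96.4
```

Down on the mat: release and lift.

Call:
play_rows(
  rows=[
    {"dp":[0,0,-0.06],"turn":[0,0,0],"fingers":1},
    {"dp":[0,0,0],"turn":[0,0,0],"fingers":0.7},
    {"dp":[0,0,0],"turn":[0,0,0],"fingers":0.7},
    {"dp":[0,0,0],"turn":[0,0,0],"fingers":0.7},
    {"dp":[0,0,0],"turn":[0,0,0],"fingers":0.7},
  ],
)

```text
clock: 44.35
eef_pos: [586.2, 125.6, 10.2]
tcp_rot: [3.139, -0.001, 0.915]
contact_force: [0.4, -0.5, -0.6]
opening: 0.302
grasp_force: 0.0
```

Call:
play_rows(
  rows=[
    {"dp":[0,0,-0.4],"turn":[0,0,0],"fingers":0.7},
    {"dp":[0,0,-0.9],"turn":[0,0,0],"fingers":0.7},
    {"dp":[0,0,-0.9],"turn":[0,0,0],"fingers":0.7},
    {"dp":[0,0,-0.9],"turn":[0,0,0],"fingers":0.7},
    {"dp":[0,0,-0.9],"turn":[0,0,0],"fingers":0.7},
  ],
)

```text
clock: 44.77
eef_pos: [585.4, 125.6, 171.6]
tcp_rot: [3.139, -0.0, 0.915]
contact_force: [0.8, 0.9, -0.5]
opening: 0.302
grasp_force: 0.0
```

Call:
play_rows(
  rows=[
    {"dp":[-0.7,0,-0.6],"turn":[0,0,0],"fingers":0.7},
    {"dp":[-0.7,0,-0.3],"turn":[0,0,0],"fingers":0.7},
    {"dp":[0,0,0],"turn":[0,0,0],"fingers":0.7},
    {"dp":[0,0,0],"turn":[0,0,0],"fingers":0.7},
    {"dp":[0,0,0],"turn":[0,0,0],"fingers":0.7},
  ],
)

```text
clock: 45.18
eef_pos: [551.7, 81.5, 205.9]
tcp_rot: [3.139, -0.001, 0.914]
contact_force: [0.0, 0.5, -1.0]
opening: 0.301
grasp_force: 0.0
```

```bash
python3 - <<'E'
from h import *
s=plan([500,50,200],down(th))
f=grab('wrist'); dial(f,(462,-118,72),25)
for t in (60,80,100,130,150): print(t); lightbars(f,14,t,300,2500)
# mat: dark quad
t=grab('wrist'); g=t['pixels'].max(axis=2); 
for n in('scene','top'): 
    q=grab(n)
    for a in (100,150): print(n); lightbars(q,14,a,40,800)
E
```

```text
at [551.7  81.5 205.9] q [ 0.14  0.27  1.81 -0.    1.06  0.8 ] t 45.2 open 0.301 gf 0.0 F [ 0.   0.5 -1. ]
turn [ 0.02 -0.01 -0.02] n 0.0 | dp(oldR) [-1.412 -0.543  0.143] | dp(newR) [-1.411 -0.546  0.146]
60
[300. 143.] [302. 218.] wpx 11.1 [558.3 127. ] [505.   57.7]
[135. 117.] [ 94. 147.] wpx 13.7 [434.3 257.4] [374.7 263.2]
[320.  99.] [320. 206.] wpx 9.0 [604.1 149.8] [531.8  55.8]
80
[300. 143.] [302. 216.] wpx 10.9 [558.  127.3] [507.1  59.4]
[320.  99.] [320. 206.] wpx 8.0 [603.7 150.2] [531.3  56.1]
[631.  89.] [631. 131.] wpx 16.0 [870.  -42.4] [852.8 -83.9]
100
[300. 143.] [302. 206.] wpx 10.3 [558.2 127.2] [515.   68.9]
[320.  99.] [320. 169.] wpx 8.0 [603.7 150.2] [557.9  90.6]
[632.  89.] [632. 130.] wpx 15.0 [870.4 -42.8] [853.7 -83.2]
130
[320.  99.] [320. 168.] wpx 7.0 [604.1 149.8] [559.   91.2]
150
[221. 180.] [252. 235.] wpx 20.5 [460.9 149.5] [445.3  77. ]
[320.  99.] [320. 168.] wpx 7.0 [604.1 149.8] [559.   91.2]
scene
[ 12. 346.] [ 45. 401.] wpx 9.4 [ 25.6 104.7] [ 10.5 -23.1]
[383. 187.] [414. 206.] wpx 3.9 [716.8 -83.3] [ 691.6 -173.5]
[269. 177.] [274. 193
[... 839 characters left out ...]
1 718.8]
[ 6. 68.] [25. 75.] wpx 3.2 [ 617.7 1516. ] [ 624.2 1375.2]
top
[548. 260.] [525. 289.] wpx 9.2 [ 475.4 -514. ] [ 414.4 -465.1]
[589. 223.] [570. 231.] wpx 5.4 [ 555.6 -598.6] [ 536.5 -560. ]
[232. 196.] [258. 218.] wpx 6.2 [560.7 125.9] [518.3  68.4]
[232. 180.] [250. 198.] wpx 4.9 [593.5 130.2] [558.2  89.2]
[402. 155.] [421. 156.] wpx 5.3 [ 673.1 -218.2] [ 673.3 -258. ]
[610. 144.] [625. 148.] wpx 4.6 [ 725.3 -651. ] [ 719.  -682.7]
[361. 141.] [383. 147.] wpx 3.0 [ 697.7 -131.2] [ 686.8 -178.9]
[222.  19.] [226. 104.] wpx 8.7 [964.  195.1] [760.3 161.6]
top
[516. 132.] [514. 152.] wpx 6.2 [ 739.9 -457.6] [ 694.4 -450.4]
[221.  22.] [222.  73.] wpx 4.5 [956.4 196.1] [832.3 178.9]
```

```bash
python3 - <<'E'
from h import *
import pickle
f=pickle.load(open('w2.pkl','rb'))
for p in [(365,168),(346,262),(302,172),(427,138)]: print(ray(f,*p,4).round(1))
t=grab('top'); dial(t,(462,-118,70),12)
w=grab('wrist'); dial(w,(462,-118,72),25)
a=w['pixels'].astype(int)
for e in (558.3,127),(525,83.5),(492,40.5): print(proj(w,(*e,16)).round(0))
for v in range(205,250,5): print(v,a[v,294:312:3].tolist())
E
```

```text
[520.3  30.2   4. ]
[449.4 -66.5   4. ]
[453.9  59.    4. ]
[596.1  29.3   4. ]
ptr [347. 251.] 19 dir deg mod180 120.37172268308545 [ 458.  -111.6   75. ] ctr px 350.0 250.0
[300. 143.]
[301. 192.]
[302. 236.]
205 [[20, 19, 20], [84, 83, 78], [135, 130, 120], [129, 127, 117], [144, 141, 133], [17, 21, 19]]
210 [[18, 17, 20], [54, 52, 49], [93, 91, 87], [88, 87, 83], [96, 93, 88], [9, 10, 11]]
215 [[17, 14, 18], [51, 51, 50], [91, 88, 83], [88, 84, 79], [94, 90, 86], [30, 30, 30]]
220 [[15, 15, 14], [26, 25, 32], [31, 26, 46], [26, 24, 41], [46, 43, 73], [18, 23, 23]]
225 [[17, 18, 20], [32, 29, 40], [68, 61, 94], [65, 58, 92], [68, 59, 95], [255, 248, 222]]
230 [[250, 242, 216], [247, 244, 228], [167, 158, 142], [216, 213, 199], [203, 198, 186], [249, 243, 218]]
235 [[193, 201, 173], [246, 248, 235], [246, 249, 237], [234, 228, 204], [237, 229, 202], [235, 228, 201]]
240 [[185, 191, 181], [245, 247, 238], [245, 239, 221], [241, 234, 213], [235, 229, 203], [235, 226, 200]]
245 [[180, 170, 142], [243, 238, 217], [241, 234, 212], [242, 236, 216], [240, 233, 211], [238, 230, 205]]
```

```bash
python3 -c "
from rig import r
print(r.sign_off())"
```

```text
the job is handed in; nothing more can be done
None
```

The job is handed in: both bits (tool bit a and the drill) were demagnetised in coils 3 and 1 and are back lying flat on the mat, with the dial at zero, though sign-off gave no pass or fail result. Tool bit a ended up several centimetres from where I laid it, most likely the random knock, but still within the mat limits.

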